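Seat the ultraviolet lamp cassette in its base

ROBOT

A 6-joint arm with a two-finger parallel gripper is mounted at the origin on the work surface. World frame = base frame: x ahead of the robot, y to its left, z up, the work surface at z = 0. Lengths are in m, angles in rad, forces in N, time in s.
With the tool pointing down it reaches from about 0.3 to 0.85 m from the base axis. Payload 4.2 kg.
Tool frame: the origin (TCP) lies at the very end of the fingers, on their centre line; the grasp point (between the pads) lies 19 mm behind it; z points along the fingers, y is the line along which they close (so a half turn about z gives the same grasp; the last joint's range is limited). The gripper opens to 91 mm and grips with 3 to 60 N. Pads are 32 mm wide; open, the fingers measure 118 mm over their backs; the gripper's body (76 mm by 178 mm) begins 60 mm behind the grasp point.
Start: joints at [-1.147, 0.32, 1.565, -0, 1.257, -0.02], TCP at [0.247, -0.519, 0.191] pointing down, gripper open.
Joint ranges: [-3.11, 3.11], [-0.84, 2.01], [0.21, 2.61], [-1.34, 4.49], [0.05, 2.63], [-2.56, 2.56]. Speed limits (rad/s): [2.57, 2.57, 3.14, 3.14, 3.14, 3.14].

INTERFACE

Orientations are given as [roll, pitch, yaw] about the fixed x, y, z axes, in that order (R = Rz(yaw) Ry(pitch) Rx(roll)).
In Python, from plant import sense, get_image, camera_params, hand_in, cut_out, tip_of gives the robot as it stands.
- The arm moves only by the tool play_rows, never from a script. Its argument "plan" is a list of rows, each a list of 7 numbers: the finger opening in mm, from 0 to 91.2, then the shift along the tool's x, y, z in units of 30 mm (1.0 is 30 mm), then the turn, a rotation vector about the tool's x, y, z in units of 5 degrees (1.0 is 5 degrees). In form: [[gripper, dx, dy, dz, ax, ay, az], ...]. A call has 1 to 20 rows; each row shifts and turns the commanded pose from where the row before left it, along the tool's axes as they then stand; what a row does not reach is not made up. A row lasts 1/12 s, in which the tool goes at most 41.7 mm and 7.16 degrees, less where a joint would pass 70% of its speed; a pose out of reach is approached as far as the arm can. A call is refused whole if a number of a shift passes 1 or a number of a turn 1, either way. A call with a gripper value outside its range is refused whole. The fingers move at their own pace and stop on an object; "grip_force" is the grip in N (left out, the last holds). Time passes only in rows, so rows that do not move let the fingers close. It gives the time, the measured TCP pose, the force, the opening and the grip force at its end, in the units of the state.
- sense(): the state, without advancing time (a new reading comes with each control period).
- get_image(name): name is "side" or "top" or "wrist"; returns (picture, depth): 384x512x3 uint8, red, green, blue; 384x512 float32, m along the optical axis (not along the pixel's ray), 0 where there is no reading.
- camera_params(name): a dict with "fx", "fy", "cx", "cy" (pixels), "view" (4x4, takes a point from world to camera coordinates). Camera axes: x right, y up, looking along -z (the intrinsics and any distortion apply to the point x, -y, -z); pixel columns grow to the right and rows downward; lengths in m; the calibration is good to about 2 mm. The wrist camera is an equidistant fisheye: a pixel r from the principal point sees the ray r / f radians off the axis. A picture is of the moment at which its call begins: read the wrist's pose just before it. camera_params takes no time and is no camera call; for the wrist camera it gives the pose at the moment of the call.
- hand_in(): hands the job in; it is judged then, once.
Trained networks look in the newest picture that a camera, given by its name, has taken for a name from the list of things; names that differ only in an ending like _2 or _b are one class to them, and where a whole thing is asked for, a point or a joint stands for the part that bears it (a point fixed in the world has none). Each returns a list of dicts, best first, with "p" (0 to 1); they miss things now and then, are a little off and sometimes report something else, mostly with a low value. They report only what shows in the picture. A call takes as long as a camera call. They do not tell look-alikes from the thing itself.
- cut_out(name, camera): "pixels" (384x512 bool, what is visible of it) and "bbox" ([left, top, right, bottom] in pixels, round what is visible of it).
- tip_of(name, camera): "at" ([column, row] in pixels: a listed point, or the origin of a listed thing).
The state is a dict: "time_s": time; "joint_pos": joint angles; "joint_vel": joint speeds; "effort": joint torques, N m; "position": TCP position; "tool_rot": TCP orientation; "force": force on the tool from outside, world axes, zero at the start; "ft_torque": the same for the moment, N m; "opening": finger opening in m; "grip_force": force on a finger pad.
Only numpy, scipy, OpenCV 4.12 (cv2) and the standard library are available. Lean on these libraries where they do the work, as an engineer would, in place of code of your own. Each camera call takes 0.05 s, during which the arm holds its last target. There are 200 camera calls.

TASK

Take the cassette with the violet window out of the rack, lay it down flat on the bare worktop with its window facing up and let go of it. Then pick it up again by its long sides and seat it gently in the pocket of the blue-grey lamp base, window up and tongue in the notch, fully home, flat and square, and let go. Leave the other cassette, the soap bottle, the cup and the nail brush where they stand.

Things in the scene. Friction and masses are not known exactly. Their poses are not given: they have to be found in the camera images.
- cassette_mid (a point): Centre of the ultraviolet lamp cassette, a loose light-grey block (140-280 g), 120 mm long (x), 54 wide (y), 28 thick (z); violet window (94 x 36 mm, level with the surface) on its +z face, violet tab on its +y edge. Starts standing in one of the two rack slots on its -y long edge, +y up, window facing sideways. Lying flat on the worktop its centre is 14 mm up.
- tongue (a point): Tip of the cassette's orange tongue, which sticks out 12 mm from its +x end: 16 mm wide (y), centred 12 mm to the +y side, 12 mm thick, level with the underside (-z face). Same axes as cassette_mid.
- spare_mid (a point): Centre of the other cassette, of the same shape and size and standing the same way in the other rack slot, but with a yellow window and a yellow tab on its top edge. To be left alone.
- rack: Fixed low rack, origin at the centre of its underside: dark base 120 x 150 x 6 mm; two open-ended slots along x, centred at y = +47.5 and -47.5 mm, each between two aluminium walls 100 mm long, 6 mm thick, 32 mm apart, tops 26 mm above the worktop. Slot floor 6 mm up: a standing cassette reaches from 6 to 60 mm.
- lamp_base: Fixed blue-grey lamp base, origin at its underside below the pocket's centre: x -82 to +92 mm, y -60 to +60, top 20 mm above the worktop. Dark-floored pocket 122.4 mm (x) by 56.4 (y), 12 deep (floor 8 mm up), square edges without lead-in: 1.2 mm play on each side of the cassette, which stands 16 mm out when seated. Orange straps on top are only looks.
- notch (a point): Middle of the notch for the tongue, at the level of the base's top: the pocket runs on at its +x end, 12.8 mm long, 19 mm wide, centred 12 mm to the +y side, as deep as the pocket. The cassette fits one way round only. Axes as the lamp base.
- pocket (a point): Where the cassette's centre comes when it is fully seated: middle of the pocket, 14 mm above its floor (22 mm above the worktop). Axes as the lamp base; a seated cassette has the same axes.
- soap: White pump bottle with a blue band, 68 mm across, 183 mm high, loose, origin at its underside. To be left alone.
- cup: Blue cup, 72 mm across, 85 mm high, loose, origin at its underside. To be left alone.
- brush: Wooden nail brush, 35 x 85 x 30 mm, loose, origin at its underside. To be left alone.
Things that resemble listed ones, but are neither listed nor needed, are in the scene too. Leave any green look-alike of the part that bears cassette_mid alone.

How it is judged:
By the outcome, as a careful person would: the job done as asked, in the order asked, and still so for the second after the job is handed in, with the robot touching nothing.
It also fails if it takes over 72 s, if anything falls off the work surface, if the arm or the gripper's body presses on something with over 40 N, if the wrist force passes 120 N, or if a joint passes its speed limit or range.

## Working session

There is one attempt and no reset: what is moved stays moved. The work goes in short steps, Python scripts to look and compute and a tool call to move; the robot and the scene stay as the last step left them, time stands still between calls to the robot, and variables do not carry over. Pictures are saved under pics/ and viewed, at most 14 in all, crops included, and the job is handed in when it is done.

Besides the shell and the picture viewer there is one more tool, called after "Emit:" by a JSON object that holds its "name" and its "arguments", one argument or row to a line. play_rows: Moves the arm, as the interface text tells. Its arguments: {"type":"object","properties":{"plan":{"type":"array"},"grip_force":{"type":"number"}},"required":["plan"]}

```bash
ls; mkdir -p pics; python3 - <<'E'
from plant import *
import cv2,numpy as np
print(sense())
ims=[]
for c in("side","top"):
    im,d=get_image(c); np.savez(f"{c}0.npz",im=im,d=d)
    cv2.imwrite(f"pics/{c}0.png",im[:,:,::-1])
    p=camera_params(c);print(c,{k:np.round(v,4).tolist() if not isinstance(v,str) else v for k,v in p.items()})
    for n in("cassette_mid","spare_mid","rack","lamp_base","tongue","notch","pocket"):
        print(n,[(round(r["p"],2),np.round(r["at"],1).tolist()) for r in tip_of(n,c)])
E
```

```text
pics
{'time_s': 0.0, 'joint_pos': array([-1.14702160e+00,  3.20314061e-01,  1.56567269e+00,  1.79582354e-05,
        1.25742342e+00, -2.00185964e-02]), 'joint_vel': array([0.00075092, 0.00202762, 0.00110847, 0.00074038, 0.00105   ,
       0.00254815]), 'effort': array([ 9.82741149e-04, -4.12457657e+01, -2.31975478e+01,  7.29776337e-02,
        4.57257824e-02, -1.14781596e-04]), 'position': array([ 0.24665541, -0.51879563,  0.19001007]), 'tool_rot': array([-3.13977585e+00, -5.34517199e-05,  4.43787726e-01]), 'force': array([ 0.17522776, -0.32665195, -0.06033708]), 'ft_torque': array([-0.04405975, -0.01412423, -0.01562109]), 'grip_force': 0.0, 'opening': 0.09160975690990796}
side {'fx': 358.2949, 'fy': 358.2949, 'cx': 261.5469, 'cy': 193.4226, 'view': [[-0.9918, -0.1273, 0.0106, 0.5915], [0.0735, -0.5, 0.8629, -0.1254], [-0.1046, 0.8566, 0.5053, -0.9372], [0.0, 0.0, 0.0, 1.0]]}
cassette_mid [(0.64, [245.6, 158.2]), (0.63, [277.2, 189.2]), (0.59, [283.3, 171.4])]
spare_mid [(0.62, [274.4, 183.7]), (0.61, [193.9, 232.6])]
rack [(0.83, [277.7, 186.0])]
lamp_base [(0.76, [265.3, 282.2])]
tongue [(0.75, [258.7, 149.3]), (0.69, [263.2, 169.0]), (0.68, [194.1, 234.4])]
notch [(0.97, [233.8, 273.5])]
pocket [(0.66, [236.9, 275.0])]
top {'fx': 403.7108, 'fy': 403.7108, 'cx': 248.4262, 'cy': 190.8013, 'view': [[-0.0096, -0.9999, -0.0034, -0.0186], [0.9989, -0.0098, 0.0456, -0.5739], [-0.0456, -0.003, 0.999, -0.9052], [0.0, 0.0, 0.0, 1.0]]}
cassette_mid [(0.94, [397.5, 130.1]), (0.67, [348.6, 194.1])]
spare_mid [(0.66, [138.5, 196.7])]
rack [(0.7, [325.7, 194.6])]
lamp_base [(0.66, [136.6, 198.0])]
tongue [(0.78, [426.9, 145.6]), (0.58, [352.0, 166.4])]
notch [(0.7, [138.3, 167.1])]
pocket [(0.68, [131.7, 197.9])]
```

```bash
python3 - <<'E'
import cv2,numpy as np
a=np.load("side0.npz")['im'];b=np.load("top0.npz")['im']
cv2.imwrite("pics/both0.png",cv2.resize(np.vstack([a,b])[:,:,::-1],(800,1200))[:600]);cv2.imwrite("pics/top0b.png",cv2.resize(b[:,:,::-1],(800,600)))
E
```

```text
(no output)
```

View pics/both0.png

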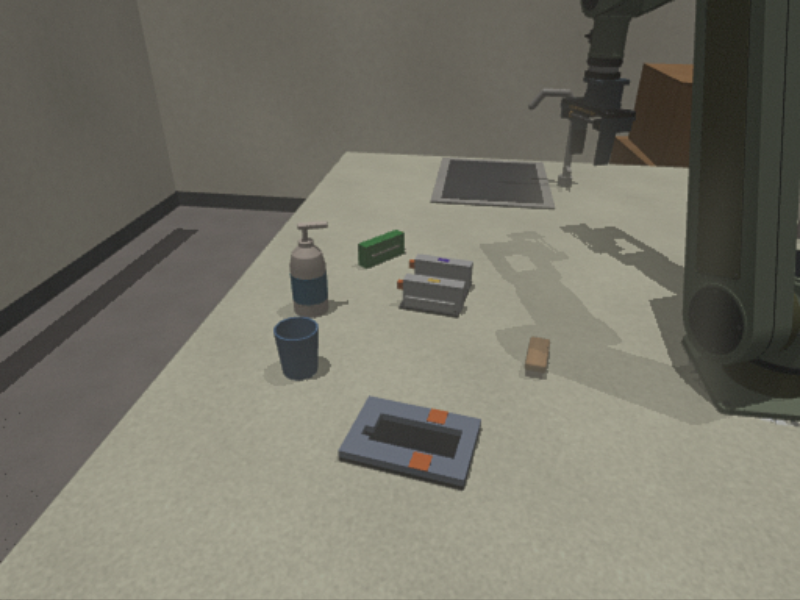

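View pics/top0b.png

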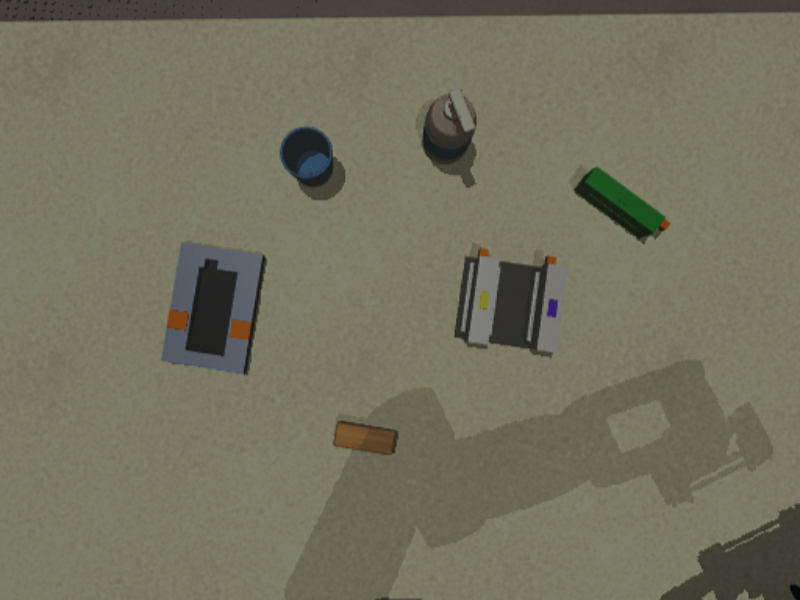

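The side view shows, at 800x600, the soap at (308,270), the cup at (298,348), the brush at (537,357) and the lamp base at (410,440).
Things that could be taken for the target, in top-view pixels at 800x600:
- Violet-tab cassette at (550,305)
- Yellow-tab cassette at (484,300)
- Green look-alike at (622,203)

I choose the violet-tab one. Its tongue points to +x (up in the image).

```bash
cat > h.py <<'E'
import numpy as np,cv2
from plant import *
def world(d,p):
    v,u=np.mgrid[:d.shape[0],:d.shape[1]]
    P=np.stack([(u-p['cx'])/p['fx']*d,-(v-p['cy'])/p['fy']*d,-d],-1)
    V=np.array(p['view']);return (P-V[:3,3])@V[:3,:3]
def rect(W,m):
    pts=W[m][:,:2].astype(np.float32)*1000
    return cv2.minAreaRect(pts)
E
python3 - <<'E'
from h import *
z=np.load("top0.npz");im,d=z['im'],z['d'];p=camera_params("top");W=world(d,p)
ok=d>0
def reg(u0,u1,v0,v1,z0,z1):
    m=np.zeros(d.shape,bool);m[v0:v1,u0:u1]=1
    return m&ok&(W[...,2]>z0)&(W[...,2]<z1)
for n,r in dict(violet=(330,372,155,235,.05,.068),yellow=(298,325,155,225,.05,.068),base=(95,180,145,245,.015,.026),floor=(95,180,145,245,.003,.013)).items():
    m=reg(*r);m=cv2.morphologyEx(m.astype(np.uint8),cv2.MORPH_OPEN,np.ones((3,3)))>0
    R=rect(W,m);print(n,m.sum(),R,cv2.boxPoints(R).round(1).tolist(),np.median(W[m][:,2]),W[m].mean(0))
m=reg(180,300,200,250,-1,1);print("table z",np.median(W[m][:,2]))
hsv=cv2.cvtColor(im,cv2.COLOR_RGB2HSV)
o=(hsv[...,0]<12)&(hsv[...,1]>150)
n,l,s,c=cv2.connectedComponentsWithStats(o.astype(np.uint8))
for i in range(1,n):
    if s[i,4]>8: print("orange",c[i].round(1),s[i,4],np.median(W[l==i],0).round(4))
vi=(hsv[...,0]>118)&(hsv[...,0]<150)&(hsv[...,1]>150);vv=np.argwhere(vi&ok);print("violet",W[vi&ok].mean(0),vi.sum())
a=np.load("side0.npz")['im'][140:220,225:330];b=im[150:240,285:380]
cv2.imwrite("pics/crop0.png",np.hstack([cv2.resize(a,(400,300)),cv2.resize(b,(400,300))])[:,:,::-1])
E
```

```text
violet 808 ((562.6202392578125, -250.58761596679688), (29.24456787109375, 131.01473999023438), 81.05709838867188) [[495.6000061035156, -254.8000030517578], [625.0999755859375, -275.20001220703125], [629.5999755859375, -246.3000030517578], [500.20001220703125, -226.0]] 0.06052056397714449 [ 0.55973186 -0.24886565  0.06004973]
yellow 787 ((574.6485595703125, -156.24156188964844), (28.62210464477539, 131.18646240234375), 81.2246322631836) [[507.6000061035156, -160.39999389648438], [637.2999877929688, -180.39999389648438], [641.7000122070312, -152.10000610351562], [512.0, -132.10000610351562]] 0.06049183455274312 [ 0.57122666 -0.15491446  0.06016216]
base 2760 ((563.5325927734375, 231.4003143310547), (121.41209411621094, 174.17481994628906), 80.59796905517578) [[467.70001220703125, 185.6999969482422], [639.5, 157.3000030517578], [659.4000244140625, 277.1000061035156], [487.5, 305.5]] 0.02035850508086446 [0.56431491 0.23051773 0.02033403]
floor 1303 ((565.2068481445312, 233.16104125976562), (55.03090286254883, 135.33462524414062), 80.4515609741211) [[493.8999938964844, 217.3000030517578], [627.4000244140625, 194.8000030517578], [636.5, 249.10000610351562], [503.0, 271.5]] 0.008285665176767007 [0.56088631 0.23443205 0.00834744]
table z 0.0004807733792310375
violet [ 0.55651716 -0.24940666  0.06116261] 52
```

View pics/crop0.png

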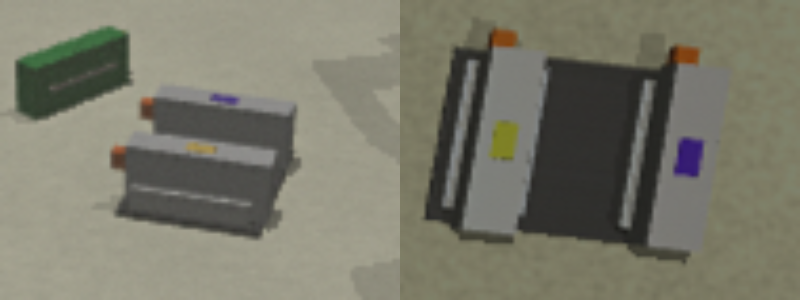

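The crop shows the violet tab at (690,157), its tongue up and left, and the spare at (505,140). The violet cassette stands at (0.557, -0.250) with yaw -9.0°. The base is at (0.559, 0.233) with yaw -9.4°. The window faces world -y. Moving above it now.

Emit:
{"name": "play_rows", "arguments": {
  "plan": [
    [91,0.94,-0.26,0.09,0,0,0],
    [91,0.94,-0.26,0.09,0,0,0],
    [91,0.94,-0.26,0.09,0,0,0],
    [91,0.94,-0.26,0.09,0,0,0],
    [91,0.94,-0.26,0.09,0,0,0],
    [91,0.94,-0.26,0.09,0,0,0],
    [91,0.94,-0.26,0.09,0,0,0],
    [91,0.94,-0.26,0.09,0,0,0],
    [91,0.94,-0.26,0.09,0,0,0],
    [91,0.94,-0.26,0.09,0,0,0],
    [91,0.94,-0.26,0.09,0,0,0],
    [91,0.94,-0.26,0.09,0,0,0],
    [91,0.94,-0.26,0.09,0,0,0],
    [91,0.94,-0.26,0.09,0,0,1],
    [91,0,0,0,0,0,1],
    [91,0,0,0,0,0,1],
    [91,0,0,0,0,0,1],
    [91,0,0,0,0,0,1],
    [91,0,0,0,0,0,1],
    [91,0,0,0,0,0,0.87]
  ]
}}

```text
time_s: 2.47
position: [0.5566, -0.2511, 0.153]
tool_rot: [3.142, 0.0, -0.16]
force: [-0.0, -0.4, 0.5]
opening: 0.091
grip_force: 0.0
```

```bash
cat >> h.py <<'E'
from scipy.spatial.transform import Rotation as Ro
def to(target,rpy=None):
    s=sense();R=Ro.from_euler('xyz',s['tool_rot'])
    print('pos',s['position'].round(4),'rpy deg',np.degrees(s['tool_rot']).round(2),'F',s['force'].round(1),'grip',round(s['grip_force'],1),'open',round(s['opening'],4),'t',round(s['time_s'],2),'q',s['joint_pos'].round(3))
    if target is not None: print('tool shift units',(R.inv().apply(np.array(target)-s['position'])/.03).round(3))
    if rpy is not None: print('turn units',(np.degrees((R.inv()*Ro.from_euler('xyz',np.radians(rpy))).as_rotvec())/5).round(3))
def wworld(u,v,p,z):
    # fisheye ray to plane z
    x=(u-p['cx'])/p['fx'];y=(v-p['cy'])/p['fy'];r=np.hypot(x,y)
    ray=np.array([np.sin(r)*x/r,-np.sin(r)*y/r,-np.cos(r)])
    V=np.array(p['view']);o=-V[:3,:3].T@V[:3,3];w=V[:3,:3].T@ray
    return o+w*(z-o[2])/w[2]
def wcloud(d,p):
    v,u=np.mgrid[:d.shape[0],:d.shape[1]]
    x=(u-p['cx'])/p['fx'];y=(v-p['cy'])/p['fy'];r=np.hypot(x,y)+1e-9
    k=np.tan(np.minimum(r,1.5))/r*d
    V=np.array(p['view']);return (np.stack([x*k,-y*k,-d],-1)-V[:3,3])@V[:3,:3]
E
python3 - <<'E'
from h import *
to((.5567,-.2497,.040),(180,0,-9.0))
p=camera_params("wrist");print(p['fx'],p['cx'],p['cy'],p.keys())
im,d=get_image("wrist");np.savez("w1.npz",im=im,d=d);W=wcloud(d,p)
cv2.imwrite("pics/w1.png",im[:,:,::-1])
m=(d>0)&(W[...,2]>.054)&(W[...,2]<.066)&(abs(W[...,0]-.557)<.09)&(abs(W[...,1]+.25)<.03)
m=cv2.morphologyEx(m.astype(np.uint8),cv2.MORPH_OPEN,np.ones((3,3)))>0
print(m.sum(),rect(W,m),np.median(W[m],0))
hsv=cv2.cvtColor(im,cv2.COLOR_RGB2HSV);vi=(hsv[...,0]>118)&(hsv[...,0]<150)&(hsv[...,1]>150)&(d>0)
print("violet",vi.sum(),np.median(W[vi],0))
E
```

```text
pos [ 0.5566 -0.2511  0.153 ] rpy deg [179.99   0.    -9.15] F [-0.  -0.4  0.5] grip 0.0 open 0.091 t 2.47 q [-0.443  0.4    1.539 -0.     1.203  1.288]
tool shift units [-0.005 -0.048  3.767]
turn units [ 0.001  0.    -0.03 ]
297.3186396354542 251.0689991144066 191.04642915250597 dict_keys(['fx', 'fy', 'cx', 'cy', 'view'])
3097 ((558.5721435546875, -248.2489013671875), (28.105239868164062, 112.80210876464844), 81.34058380126953) [ 0.56241191 -0.24864468  0.06047271]
violet 1201 [ 0.57848886 -0.2490408   0.27926425]
```

View pics/w1.png

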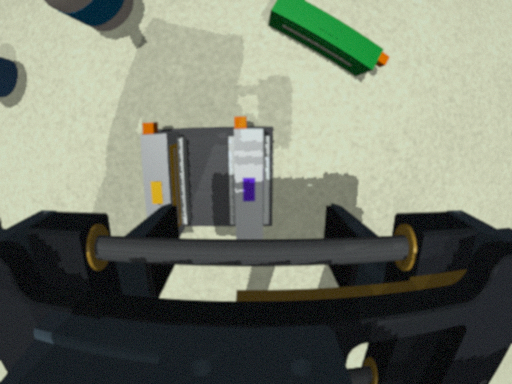

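The wrist view shows the target with its violet tab at (249,189), midway between the fingers, and its tongue at (240,122). Descending to grip it.

Emit:
{"name": "play_rows", "arguments": {
  "plan": [
    [91,0,-0.07,0.7,0,0,0],
    [91,0,0,0.7,0,0,0],
    [91,0,0,0.7,0,0,0],
    [91,0,0,0.7,0,0,0],
    [91,0,0,0.5,0,0,0],
    [91,0,0,0.3,0,0,0],
    [91,0,0,0.23,0,0,0],
    [40,0,0,0,0,0,0],
    [32,0,0,0,0,0,0],
    [32,0,0,0,0,0,0],
    [32,0,0,0,0,0,0],
    [32,0,0,0,0,0,0],
    [20,0,0,0,0,0,0],
    [20,0,0,0,0,0,0],
    [20,0,0,0,0,0,0],
    [20,0,0,0,0,0,0],
    [20,0,0,0,0,0,0]
  ],
  "grip_force": 30
}}

```text
time_s: 3.93
position: [0.5569, -0.2491, 0.0382]
tool_rot: [3.142, -0.0, -0.156]
force: [0.8, -0.3, 0.1]
opening: 0.0274
grip_force: 0.0
```

Emit:
{"name": "play_rows", "arguments": {
  "plan": [
    [20,0,0,0,0,0,0],
    [20,0,0,0,0,0,0],
    [20,0,0,-0.2,0,0,0],
    [20,0,0,-0.3,0,0,0],
    [20,0,0,-0.5,0,0,0],
    [20,0,0,-0.5,0,0,0]
  ],
  "grip_force": 30
}}

```text
time_s: 4.43
position: [0.5569, -0.2491, 0.0842]
tool_rot: [3.142, 0.0, -0.156]
force: [-1.0, -1.1, -0.9]
opening: 0.0198
grip_force: 0.0
```

```bash
python3 - <<'E'
from h import *
to(None)
ims=[]
for c in("wrist","side"):
    im,d=get_image(c);np.savez(f"{c}2.npz",im=im,d=d);ims.append(im)
a=cv2.resize(ims[0],(400,300));b=cv2.resize(ims[1][100:230,200:373],(400,300))
cv2.imwrite("pics/c2.png",np.hstack([a,b])[:,:,::-1])
E
```

```text
pos [ 0.5569 -0.2491  0.0842] rpy deg [ 1.80e+02  1.00e-02 -8.92e+00] F [-1.  -1.1 -0.9] grip 0.0 open 0.0198 t 4.43 q [-0.439  0.456  1.634 -0.     1.052  1.287]
```

View pics/c2.png

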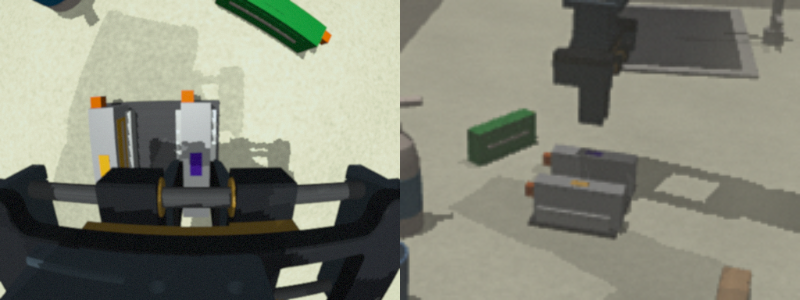

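The wrist view shows the cassette still in its slot, with its violet tab at (197,163) between the closed fingers. The lift began before the grip had built up. I'll open, re-measure, and retry with a longer squeeze.

Emit:
{"name": "play_rows", "arguments": {
  "plan": [
    [60,0,0,-0.5,0,0,0],
    [60,0,0,-0.5,0,0,0],
    [60,0,0,0,0,0,0],
    [60,0,0,0,0,0,0],
    [60,0,0,0,0,0,0],
    [60,0,0,0,0,0,0]
  ]
}}

```text
time_s: 5.03
position: [0.5561, -0.2487, 0.1119]
tool_rot: [-3.141, 0.002, -0.156]
force: [0.3, -0.2, -1.0]
opening: 0.0571
grip_force: 0.0
```

```bash
python3 - <<'E'
from h import *
p=camera_params("wrist")
im,d=get_image("wrist");W=wcloud(d,p)
m=(d>0)&(W[...,2]>.054)&(W[...,2]<.068)&(abs(W[...,0]-.557)<.09)&(abs(W[...,1]+.25)<.03)
m=cv2.morphologyEx(m.astype(np.uint8),cv2.MORPH_OPEN,np.ones((3,3)))>0
print(m.sum(),rect(W,m),np.median(W[m],0))
hsv=cv2.cvtColor(im,cv2.COLOR_RGB2HSV);vi=(hsv[...,0]>118)&(hsv[...,0]<150)&(hsv[...,1]>150)&(d>0)&(W[...,2]<.07)&(W[...,2]>.05)
print("violet",vi.sum(),np.median(W[vi],0))
to((.5567,-.249,.034),(180,0,-9.0))
E
```

```text
3567 ((566.8406372070312, -249.14703369140625), (27.729536056518555, 96.75787353515625), 81.70812225341797) [ 0.56998347 -0.24966169  0.06047654]
violet 289 [ 0.55592836 -0.24729904  0.06083521]
pos [ 0.5562 -0.2488  0.1119] rpy deg [-1.7997e+02  1.2000e-01 -8.9200e+00] F [ 0.4 -0.2  0.2] grip 0.0 open 0.0592 t 5.08 q [-0.439  0.431  1.599 -0.     1.114  1.287]
tool shift units [0.023 0.006 2.597]
turn units [-0.006  0.025  0.016]
```

Emit:
{"name": "play_rows", "arguments": {
  "plan": [
    [60,0.02,0,0.6,0,0,0],
    [60,0,0,0.6,0,0,0],
    [60,0,0,0.6,0,0,0],
    [60,0,0,0.5,0,0,0],
    [60,0,0,0.3,0,0,0],
    [10,0,0,0,0,0,0],
    [10,0,0,0,0,0,0],
    [10,0,0,0,0,0,0],
    [10,0,0,0,0,0,0],
    [10,0,0,0,0,0,0],
    [10,0,0,0,0,0,0],
    [10,0,0,0,0,0,0],
    [10,0,0,0,0,0,0],
    [10,0,0,0,0,0,0],
    [10,0,0,0,0,0,0],
    [10,0,0,0,0,0,0],
    [10,0,0,0,0,0,0]
  ],
  "grip_force": 35
}}

```text
time_s: 6.5
position: [0.5581, -0.2493, 0.036]
tool_rot: [3.141, -0.002, -0.156]
force: [0.3, 1.9, 6.8]
opening: 0.026
grip_force: 35.0
```

Emit:
{"name": "play_rows", "arguments": {
  "plan": [
    [10,0,0,-0.3,0,0,0],
    [10,0,0,-0.5,0,0,0],
    [10,0,0,-0.8,0,0,0],
    [10,0,0,-0.8,0,0,0],
    [10,0,0,-0.8,0,0,0],
    [10,0,0,-0.8,0,0,0],
    [10,0,0,0,0,0,0]
  ]
}}

```text
time_s: 7.08
position: [0.56, -0.2506, 0.1607]
tool_rot: [3.138, -0.009, -0.156]
force: [0.3, -0.2, 1.2]
opening: 0.0105
grip_force: 0.0
```

```bash
python3 - <<'E'
from h import *
to((.48,.03,.16))
p=camera_params("side");im,d=get_image("side");W=world(d,p)
s=sense()['position']
m=(d>0)&(np.linalg.norm(W[...,:2]-s[:2],axis=-1)<.09)&(W[...,2]>.07)&(W[...,2]<s[2]+.08)
print(m.sum(),W[m].min(0),W[m].max(0)); cv2.imwrite("pics/s3.png",cv2.resize(im[80:230,180:380],(400,300))[:,:,::-1])
E
```

```text
pos [ 0.56   -0.2506  0.1607] rpy deg [179.82  -0.53  -8.92] F [ 0.3 -0.2  1.2] grip 0.0 open 0.0105 t 7.08 q [-0.439  0.394  1.529 -0.     1.209  1.287]
tool shift units [-4.086 -8.827 -0.041]
218 [ 0.5404513  -0.26273354  0.18225258] [ 0.57910282 -0.22714563  0.23811865]
```

View pics/s3.png

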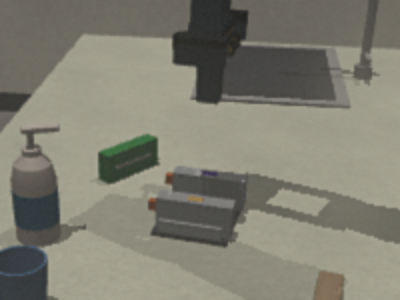

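```bash
python3 - <<'E'
from h import *
p=camera_params("side");im,d=get_image("side");V=np.array(p['view']);s=sense()['position']
for dz in(0,.019,.04):
    c=V[:3,:3]@(s+[0,0,dz])+V[:3,3];print(dz,p['cx']+p['fx']*c[0]/-c[2],p['cy']-p['fy']*c[1]/-c[2],-c[2])
W=world(d,p)
for v in range(118,142,2):print(v,im[v,284],d[v,284].round(3),W[v,284].round(3))
E
```

```text
0 284.3256798191197 137.98105637302132 1.1303634930609852
0.019 284.58544004847664 132.26486539860807 1.12076336418145
0.04 284.87777029846166 125.83195016501335 1.1101526954198586
118 [50 49 46] 1.08 [ 0.56  -0.232  0.227]
120 [49 51 49] 1.083 [ 0.56  -0.232  0.22 ]
122 [52 53 50] 1.087 [ 0.56  -0.232  0.214]
124 [53 55 51] 1.089 [ 0.56  -0.232  0.208]
126 [53 54 52] 1.1 [ 0.56  -0.239  0.199]
128 [54 54 52] 1.1 [ 0.559 -0.236  0.194]
130 [52 54 51] 1.1 [ 0.559 -0.233  0.188]
132 [91 92 83] 1.105 [ 0.559 -0.235  0.181]
134 [161 160 142] 1.602 [ 0.585 -0.703 -0.004]
136 [159 157 140] 1.575 [ 0.583 -0.673 -0.002]
138 [159 157 139] 1.56 [ 0.582 -0.654 -0.004]
140 [159 157 139] 1.537 [ 0.58  -0.628 -0.002]
```

```bash
python3 - <<'E'
from h import *
p=camera_params("side");V=np.array(p['view']);z=np.load("side0.npz");im,d=z['im'],z['d'];W=world(d,p)
s=np.array([.2467,-.5188,.190]);yv=np.array([np.sin(.4438),-np.cos(.4438),0])
for k in(-.052,.052):
    c=V[:3,:3]@(s+k*yv)+V[:3,3];u,v=p['cx']+p['fx']*c[0]/-c[2],p['cy']-p['fy']*c[1]/-c[2];print(u,v)
    U=int(round(u))
    for vv in range(int(v)-14,int(v)+6,1):print(vv,im[vv,U],W[vv,U].round(3))
E
```

```text
383.26282495981326 111.27700449115275
97 [54 55 50] [ 0.236 -0.463  0.242]
98 [56 55 50] [ 0.236 -0.459  0.24 ]
99 [55 54 51] [ 0.235 -0.463  0.236]
100 [58 57 53] [ 0.235 -0.458  0.234]
101 [57 58 55] [ 0.234 -0.46   0.23 ]
102 [57 59 55] [ 0.232 -0.465  0.225]
103 [59 59 54] [ 0.233 -0.458  0.223]
104 [56 55 52] [ 0.231 -0.464  0.218]
105 [81 78 72] [ 0.229 -0.472  0.212]
106 [161 160 141] [ 0.073 -1.215 -0.003]
107 [157 155 137] [ 0.076 -1.196 -0.003]
108 [153 153 136] [ 0.078 -1.182 -0.005]
109 [155 151 135] [ 0.082 -1.157 -0.003]
110 [152 149 133] [ 8.600e-02 -1.133e+00 -1.000e-03]
111 [153 151 135] [ 0.088 -1.121 -0.003]
112 [154 151 135] [ 0.093 -1.095 -0.   ]
113 [153 152 135] [ 0.093 -1.088 -0.004]
114 [154 153 135] [ 0.097 -1.066 -0.002]
115 [153 150 134] [ 0.1   -1.048 -0.002]
116 [153 151 134] [ 0.102 -1.033 -0.003]
367.05613054796635 103.14592041218008
89 [61 59 55] [ 0.279 -0.554  0.246]
90 [60 60 54] [ 0.278 -0.559  0.241]
91 [62 62 54] [ 0.278 -0.553  0.238]
92 [60 57 53] [ 0.277 -0.56   0.233]
93 [64 63 56] [ 0.277 -0.554  0.231]
94 [62 61 56] [ 0.277 -0.552  0.228]
95 [63 61 56] [ 0.276 -0.553  0.224]
96 [62 60 55] [ 0.275 -0.556  0.219]
97 [64 64 57] [ 0.275 -0.554  0.216]
98 [76 75 67] [ 0.274 -0.556  0.212]
99 [114 111 100] [-0.04  -2.472 -0.305]
100 [113 109  99] [-0.046 -2.498 -0.321]
101 [113 110  99] [-0.044 -2.475 -0.324]
102 [111 107  98] [-0.047 -2.487 -0.336]
103 [114 111 100] [-0.049 -2.488 -0.345]
104 [145 145 128] [ 0.156 -1.245 -0.004]
105 [156 155 138] [ 0.16  -1.217 -0.002]
106 [154 152 135] [ 1.630e-01 -1.193e+00 -1.000e-03]
107 [154 153 135] [ 1.650e-01 -1.175e+00 -1.000e-03]
108 [154 152 136] [ 0.167 -1.16  -0.002]
```

The real fingertips end about 21 mm short of the reported TCP: both pictures give 0.182 against 0.161, and 0.212 against 0.190. The grasps only caught about 4 mm, so I'll go about 20 mm deeper and watch the force.

```bash
python3 - <<'E'
from h import *
to((.5567,-.249,.016),(180,0,-9.0))
E
```

```text
pos [ 0.5576 -0.2494  0.1561] rpy deg [ 1.7996e+02 -9.0000e-02 -8.9200e+00] F [-0.2  0.  -0.9] grip 0.0 open 0.01 t 7.18 q [-0.439  0.397  1.535 -0.     1.207  1.287]
tool shift units [-0.039 -0.013  4.669]
turn units [ 0.009 -0.017  0.015]
```

Emit:
{"name": "play_rows", "arguments": {
  "plan": [
    [60,0,0,0.5,0,0.1,0],
    [60,-0.1,-0.05,0.5,0,0,0],
    [60,0,0,0.5,0,0,0],
    [60,0,0,0.5,0,0,0],
    [60,0,0,0.5,0,0,0],
    [60,0,0,0.5,0,0,0],
    [60,0,0,0,0,0,0]
  ],
  "grip_force": 35
}}

```text
time_s: 7.77
position: [0.5519, -0.2458, 0.0603]
tool_rot: [-3.139, 0.001, -0.156]
force: [-0.6, 0.5, -0.5]
opening: 0.0539
grip_force: 0.0
```

```bash
python3 - <<'E'
from h import *
to((.5567,-.249,.016),(180,0,-9.0))
p=camera_params("wrist");im,d=get_image("wrist");W=wcloud(d,p)
m=(d>0)&(W[...,2]>.054)&(W[...,2]<.068)&(abs(W[...,0]-.557)<.09)&(abs(W[...,1]+.25)<.03)
m=cv2.morphologyEx(m.astype(np.uint8),cv2.MORPH_OPEN,np.ones((3,3)))>0
print(m.sum(),rect(W,m),np.median(W[m],0))
E
```

```text
pos [ 0.5519 -0.2458  0.0603] rpy deg [-1.7985e+02  6.0000e-02 -8.9200e+00] F [-0.6  0.5 -0.5] grip 0.0 open 0.0539 t 7.77 q [-0.439  0.471  1.676  0.003  0.996  1.286]
tool shift units [0.177 0.084 1.478]
turn units [-0.03   0.011  0.016]
5371 ((552.9530029296875, -245.20126342773438), (28.06203269958496, 119.25126647949219), 81.1340560913086) [ 0.5695966  -0.24716343  0.06046356]
```

Emit:
{"name": "play_rows", "arguments": {
  "plan": [
    [60,0.13,0.02,0.5,0,0,0],
    [60,0,0,0.4,0,0,0],
    [60,0,0,0.3,0,0,0],
    [60,0,0,0.2,0,0,0],
    [60,0,0,0.1,0,0,0],
    [60,0,0,0,0,0,0]
  ]
}}

```text
time_s: 8.32
position: [0.5592, -0.2485, 0.0198]
tool_rot: [-3.141, -0.008, -0.156]
force: [-0.0, -0.1, 0.3]
opening: 0.0603
grip_force: 0.0
```

Emit:
{"name": "play_rows", "arguments": {
  "plan": [
    [10,0,0,0,0,0,0],
    [10,0,0,0,0,0,0],
    [10,0,0,0,0,0,0],
    [10,0,0,0,0,0,0],
    [10,0,0,0,0,0,0],
    [10,0,0,0,0,0,0],
    [10,0,0,0,0,0,0],
    [10,0,0,0,0,0,0],
    [10,0,0,0,0,0,0],
    [10,0,0,0,0,0,0],
    [10,0,0,0,0,0,0],
    [10,0,0,0,0,0,0]
  ],
  "grip_force": 30
}}

```text
time_s: 9.32
position: [0.5597, -0.2486, 0.0205]
tool_rot: [3.142, -0.009, -0.156]
force: [0.9, 0.9, 3.4]
opening: 0.0278
grip_force: 29.9
```

Emit:
{"name": "play_rows", "arguments": {
  "plan": [
    [10,0,0,-0.2,0,0,0],
    [10,0,0,-0.4,0,0,0],
    [10,0,0,-0.6,0,0,0],
    [10,0,0,-0.8,0,0,0],
    [10,0,0,-0.8,0,0,0],
    [10,0,0,-0.8,0,0,0],
    [10,0,0,0,0,0,0],
    [10,0,0,0,0,0,0]
  ]
}}

```text
time_s: 9.98
position: [0.559, -0.2488, 0.1291]
tool_rot: [3.141, -0.011, -0.156]
force: [-0.8, -0.6, -2.1]
opening: 0.0281
grip_force: 29.9
```

```bash
python3 - <<'E'
from h import *
to((.46,.02,.15))
E
```

```text
pos [ 0.559  -0.2488  0.1291] rpy deg [179.94  -0.63  -8.92] F [-0.8 -0.6 -2.1] grip 29.9 open 0.0281 t 9.98 q [-0.439  0.414  1.58   0.002  1.137  1.287]
tool shift units [-4.643 -8.34  -0.756]
```

Lifted and held, with the opening at 28.1 mm and about 2 N of weight. Now carrying it to the clear spot and turning it.

Emit:
{"name": "play_rows", "arguments": {
  "plan": [
    [10,-0.2,-0.4,-0.2,0,0,0],
    [10,-0.2,-0.73,-0.2,0,0,0],
    [10,-0.2,-0.8,-0.2,0,0,0],
    [10,-0.2,-0.8,-0.2,0,0,0],
    [10,-0.2,-0.8,-0.2,0,0,0],
    [10,-0.2,-0.8,-0.2,0,0,0],
    [10,-0.2,-0.8,-0.2,0,0,0],
    [10,-0.2,-0.8,-0.2,0,0,0],
    [10,-0.2,-0.8,-0.2,0,0,0],
    [10,-0.2,-0.73,-0.2,0,0,0],
    [10,-0.2,-0.73,-0.2,0,0,0],
    [10,-0.15,-0.5,-0.17,0,0,0],
    [10,0,0,0,0,0,-0.5],
    [10,0,0,0,0,0,-1],
    [10,0,0,0,0,0,-1],
    [10,0,0,0,0,0,-1],
    [10,0,0,0,0,0,-1],
    [10,0,0,0,0,0,-1],
    [10,0,0,0,0,0,-1],
    [10,0,0,0,0,0,-1]
  ]
}}

```text
time_s: 11.65
position: [0.5269, 0.0208, 0.1968]
tool_rot: [3.138, -0.003, 0.503]
force: [-0.5, 0.4, -2.5]
opening: 0.0278
grip_force: 29.9
```

Emit:
{"name": "play_rows", "arguments": {
  "plan": [
    [10,0,0,0,0,0,-1],
    [10,0,0,0,0,0,-1],
    [10,0,0,0,0,0,-1],
    [10,0,0,0,0,0,-1],
    [10,0,0,0,0,0,-1],
    [10,0,0,0,0,0,-1],
    [10,0,0,0,0,0,-1],
    [10,0,0,0,0,0,-1],
    [10,0,0,0,0,0,-1],
    [10,0,0,0,0,0,-1],
    [10,0,0,0,0,0,-1],
    [10,0,0,0,0,0,-1],
    [10,0,0,0,0,0,-0.7],
    [10,0,0,0,0,0,0]
  ]
}}

```text
time_s: 12.82
position: [0.527, 0.0207, 0.197]
tool_rot: [3.137, 0.001, 1.608]
force: [-0.2, 0.0, -0.3]
opening: 0.028
grip_force: 29.9
```

```bash
python3 - <<'E'
from h import *
to(None)
E
```

```text
pos [0.527  0.0207 0.197 ] rpy deg [1.7975e+02 8.0000e-02 9.2150e+01] F [-0.2  0.  -0.3] grip 29.9 open 0.028 t 12.82 q [ 1.800e-02  2.380e-01  1.664e+00 -1.000e-03  1.235e+00 -1.900e-02]
```

Emit:
{"name": "play_rows", "arguments": {
  "plan": [
    [10,0,0,0,-0.5,0,0],
    [10,0,0,0,-1,0,0],
    [10,0,0,0,-1,0,0],
    [10,0,0,0,-1,0,0],
    [10,0,0,0,-1,0,0],
    [10,0,0,0,-1,0,0],
    [10,0,0,0,-1,0,0],
    [10,0,0,0,-1,0,0],
    [10,0,0,0,-1,0,0],
    [10,0,0,0,-0.5,0,0],
    [10,0,0,0,0,0,0],
    [10,0,0,0,0,0,0]
  ]
}}

```text
time_s: 13.82
position: [0.5274, 0.0205, 0.1972]
tool_rot: [2.351, 0.0, 1.606]
force: [0.2, 0.6, -0.9]
opening: 0.028
grip_force: 29.9
```

```bash
python3 - <<'E'
from h import *
to(None)
s=sense();z=Ro.from_euler('xyz',s['tool_rot']).as_matrix();print('tool axes',z.round(3).tolist())
p=camera_params("side");im,d=get_image("side");W=world(d,p)
m=(d>0)&(abs(W[...,1]-.02)<.1)&(abs(W[...,0]-.53)<.12)&(W[...,2]>.03)&(W[...,2]<.35)
print(m.sum(),np.percentile(W[m],[0.5,99.5],axis=0))
c=np.array(np.nonzero(m));print(c.min(1),c.max(1))
cv2.imwrite("pics/s4.png",cv2.resize(im[60:300,140:380],(600,600))[:,:,::-1])
E
```

```text
pos [0.5274 0.0205 0.1972] rpy deg [134.73   0.    92.04] F [ 0.2  0.6 -0.9] grip 29.9 open 0.028 t 13.82 q [-0.    -0.061  2.311  0.245  0.106 -0.269]
tool axes [[-0.036, 0.703, 0.71], [0.999, 0.025, 0.025], [-0.0, 0.71, -0.704]]
2445 [[ 0.41039743 -0.041321    0.18393867]
 [ 0.54568893  0.08469602  0.34850736]]
[ 98 281] [181 346]
```

View pics/s4.png

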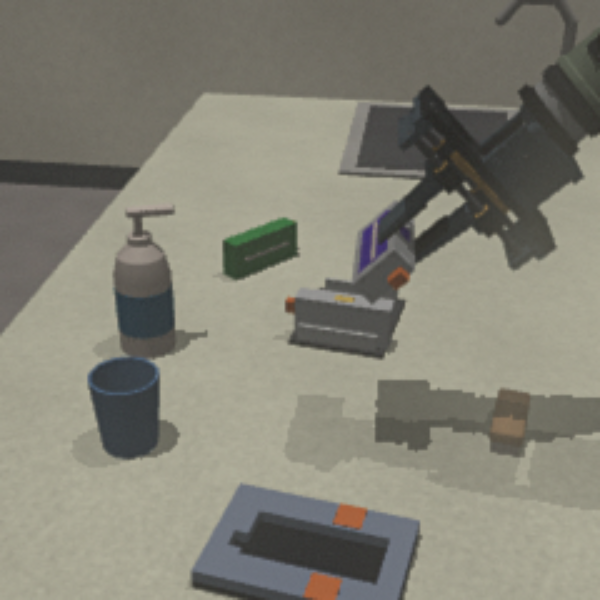

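The side crop shows the violet window facing up at (375,245), with the orange tongue at (398,278) pointing to +y, which is what I want. j5 is near its limit, so I'll fit the arm's planar kinematics to choose a reachable radius for the lay-down.

```bash
python3 - <<'E'
import numpy as np
from scipy.optimize import fsolve
D=np.array([[.3203,1.5657,1.2574,.5745,.190],[.4,1.539,1.203,.6106,.153],[.456,1.634,1.052,.6101,.0842],[.431,1.599,1.114,.6093,.1119],[.471,1.676,.996,.6042,.0603],[.238,1.664,1.235,.5274,.197],[-.061,2.311,.106,.5278,.1972],[.414,1.58,1.137,.6119,.1291],[.394,1.529,1.209,.6135,.1607]])
A=[];b=[]
for a,c,e,r,z in D:
    t1,t2,t3=a,a+c,a+c+e
    A+=[[1,0,np.sin(t1),np.sin(t2),np.cos(t2),np.sin(t3)],[0,1,np.cos(t1),np.cos(t2),-np.sin(t2),np.cos(t3)]];b+=[r,z]
x,res,rk,sv=np.linalg.lstsq(np.array(A),np.array(b),rcond=None);print(x.round(3),rk,sv.round(3),np.abs(np.array(A)@x-b).max())
for tilt in(45,50,55):
  for r in(.5,.55,.6,.65,.7,.75):
    T=np.radians(180-tilt) # angle sum
    g=.0355;t=np.radians(90-tilt)
    # phantom TCP height when -y edge touches: tip height + along tool down 21mm
    z=g*np.sin(t)+.014*np.cos(t)-.021*np.sin(t)
    f=lambda q:[x[0]+x[2]*np.sin(q[0])+x[3]*np.sin(q[0]+q[1])+x[4]*np.cos(q[0]+q[1])+x[5]*np.sin(T)-r,x[1]+x[2]*np.cos(q[0])+x[3]*np.cos(q[0]+q[1])-x[4]*np.sin(q[0]+q[1])+x[5]*np.cos(T)-z]
    q,_,ok,_=fsolve(f,[.6,1.7],full_output=1);print(tilt,r,round(z,4),q.round(3),'j5',round(T-q.sum(),3),ok)
E
```

```text
[-0.     0.143  0.594  0.417  0.026  0.362] 6 [5.883 4.323 0.739 0.322 0.19  0.135] 0.0002830053849064082
45 0.5 0.0202 [0.384 2.643] j5 -0.671 1
45 0.55 0.0202 [0.402 2.528] j5 -0.574 1
45 0.6 0.0202 [0.43  2.415] j5 -0.489 1
45 0.65 0.0202 [0.464 2.303] j5 -0.41 1
45 0.7 0.0202 [0.503 2.188] j5 -0.335 1
45 0.75 0.0202 [0.546 2.072] j5 -0.261 1
50 0.5 0.02 [0.491 2.725] j5 -0.947 1
50 0.55 0.02 [0.476 2.601] j5 -0.809 1
50 0.6 0.02 [0.485 2.484] j5 -0.7 1
50 0.65 0.02 [0.507 2.368] j5 -0.606 1
50 0.7 0.02 [0.537 2.253] j5 -0.52 1
50 0.75 0.02 [0.572 2.136] j5 -0.439 1
55 0.5 0.0198 [0.653 2.812] j5 -1.283 1
55 0.55 0.0198 [0.582 2.672] j5 -1.073 1
55 0.6 0.0198 [0.563 2.548] j5 -0.929 1
55 0.65 0.0198 [0.567 2.429] j5 -0.814 1
55 0.7 0.0198 [0.584 2.311] j5 -0.714 1
55 0.75 0.0198 [0.61  2.194] j5 -0.622 1
```

```bash
cat > kin.py <<'E'
import numpy as np
from scipy.spatial.transform import Rotation as Ro
from scipy.optimize import least_squares
H,L2,L3,OFF,LT=.143,.594,.417,.026,.362
LO=np.array([-3.11,-.84,.21,-1.34,.05,-2.56]);HI=np.array([3.11,2.01,2.61,4.49,2.63,2.56])
def fk(q):
    t1,t2=q[1],q[1]+q[2]
    r=L2*np.sin(t1)+L3*np.sin(t2)+OFF*np.cos(t2);z=H+L2*np.cos(t1)+L3*np.cos(t2)-OFF*np.sin(t2)
    R=Ro.from_euler('ZYZYZ',[q[0],t2,q[3],q[4],q[5]+np.pi/2]).as_matrix()
    return np.array([r*np.cos(q[0]),r*np.sin(q[0]),z])+LT*R[:,2],R
def ik(p,R,q0):
    def f(q):
        a,B=fk(q);return np.r_[(a-p)*5,Ro.from_matrix(B.T@R).as_rotvec()]
    s=least_squares(f,np.clip(q0,LO+.01,HI-.01),bounds=(LO,HI));return s.x,s.cost
E
python3 - <<'E'
from kin import *
a,R=fk([-0.,-.061,2.311,.245,.106,-.269]);print(a,Ro.from_matrix(R).as_euler('xyz'))
# lay-down search
g=.0355;res=[]
rng=np.random.default_rng(0)
for tilt in(40,45):
  t=np.radians(90-tilt);z=g*np.sin(t)+.014*np.cos(t)-.021*np.sin(t)
  for psi in range(-180,180,30):
    h=np.array([np.cos(np.radians(psi)),np.sin(np.radians(psi)),0])
    zt=h*np.cos(t)-np.array([0,0,np.sin(t)]);xt=np.cross([0,0,1],h);yt=np.cross(zt,xt)
    R=np.c_[xt,yt,zt]
    for pos in((.5,.02),(.6,.02),):
      sols=[]
      q1=np.arctan2(pos[1],pos[0])
      for k in range(8):
        q,c=ik(np.r_[pos,z],R,np.r_[q1,.5,1.9,rng.uniform(-1.3,4.4),rng.uniform(.3,2.3),rng.uniform(-2.4,2.4)])
        if c<1e-6:
          m=np.min(np.r_[q-LO,HI-q])
          if m>.08:sols.append((round(m,2),q.round(2).tolist()))
      if sols:
        sols.sort(key=lambda s:-s[0]);u=[]
        for s in sols:
          if all(np.abs(np.array(s[1])-np.array(v[1])).max()>.1 for v in u):u.append(s)
        print(tilt,psi,pos,u)
E
```

```text
Traceback (most recent call last):
  File "kin.py", line 9, in fk
    R=Ro.from_euler('ZYZYZ',[q[0],t2,q[3],q[4],q[5]+np.pi/2]).as_matrix()
      ~~~~~~~~~~~~~^^^^^^^^^^^^^^^^^^^^^^^^^^^^^^^^^^^^^^^^^^
  File "scipy/spatial/transform/_rotation.pyx", line 1413, in scipy.spatial.transform._rotation.Rotation.from_euler
ValueError: Expected axis specification to be a non-empty string of upto 3 characters, got ZYZYZ
```

```bash
sed -i "s/Ro.from_euler('ZYZYZ',\[q\[0\],t2,q\[3\],q\[4\],q\[5\]+np.pi\/2\])/(Ro.from_euler('ZYZ',[q[0],t2,q[3]])*Ro.from_euler('YZ',[q[4],q[5]+np.pi\/2]))/" kin.py
cat > search.py <<'E'
from kin import *
a,R=fk([-0.,-.061,2.311,.245,.106,-.269]);print(a,Ro.from_matrix(R).as_euler('xyz'))
g=.0355
rng=np.random.default_rng(0)
for tilt in(45,):
  t=np.radians(90-tilt);z=g*np.sin(t)+.014*np.cos(t)-.021*np.sin(t)
  for psi in range(-180,180,30):
    h=np.array([np.cos(np.radians(psi)),np.sin(np.radians(psi)),0])
    zt=h*np.cos(t)-np.array([0,0,np.sin(t)]);xt=np.cross([0,0,1],h);yt=np.cross(zt,xt)
    R=np.c_[xt,yt,zt]
    for pos in((.5,.02),(.6,.02),):
      u=[];q1=np.arctan2(pos[1],pos[0])
      for k in range(8):
        q,c=ik(np.r_[pos,z],R,np.r_[q1,.5,1.9,rng.uniform(-1.3,4.4),rng.uniform(.3,2.3),rng.uniform(-2.4,2.4)])
        m=np.min(np.r_[q-LO,HI-q])
        if c<1e-6 and m>.08 and all(np.abs(q-v).max()>.1 for v in u):u.append(q)
      for q in u:print(tilt,psi,pos,round(np.min(np.r_[q-LO,HI-q]),2),q.round(2).tolist())
E
time python3 search.py
```

```text
[0.52865338 0.00928995 0.19868395] [ 2.35253008e+00 -1.17399080e-04  1.60684816e+00]
45 -90 (0.6, 0.02) 0.15 [0.43, 0.71, 1.66, -0.74, 1.27, 2.41]
45 -60 (0.6, 0.02) 0.18 [0.47, 0.58, 1.99, -1.11, 0.91, 2.38]
45 60 (0.6, 0.02) 0.17 [-0.4, 0.56, 2.03, 1.17, 0.87, -2.39]
45 90 (0.6, 0.02) 0.16 [-0.37, 0.69, 1.7, 0.78, 1.22, -2.4]
real	0m4.754s
user	0m5.089s
sys	0m0.081s
```

```bash
sed -i 's/r\*np.cos(q\[0\]),r\*np.sin(q\[0\]),z/r*np.cos(q[0])-DL*np.sin(q[0]),r*np.sin(q[0])+DL*np.cos(q[0]),z/; s/^H,/DL=.0113\nH,/' kin.py
cat > s2.py <<'E'
from kin import *
print(fk([-0.,-.061,2.311,.245,.106,-.269])[0])
g=.0355;out=[]
def Rt(tilt,psi):
    t=np.radians(90-tilt);h=np.array([np.cos(np.radians(psi)),np.sin(np.radians(psi)),0])
    zt=h*np.cos(t)-np.array([0,0,np.sin(t)]);xt=np.cross([0,0,1],h);return np.c_[xt,np.cross(zt,xt),zt]
for x in(.5,.55,.6,.65,.7):
  for y in(-.03,.03):
    for psi in(-120,-105,-90,-75,-60,-45):
      q=np.array([.05,.35,1.6,0,1.2,np.clip(.05-np.radians(psi),-2.5,2.5)]);ok=1;ms=[]
      for tilt,z in((0,.15),(15,.15),(30,.13),(45,.1),(45,.05),(45,.0205)):
        q,c=ik(np.r_[x,y,z],Rt(tilt,psi),q)
        if c>1e-6: ok=0;break
        ms.append(np.min(np.r_[q-LO,HI-q]))
      if ok:out.append((round(min(ms),2),x,y,psi,q.round(2).tolist()))
out.sort(key=lambda s:-s[0])
for o in out[:10]:print(o)
E
python3 s2.py
```

```text
[0.52865338 0.02058995 0.19868395]
(np.float64(0.35), 0.7, -0.03, -75, [0.31, 0.72, 1.63, -0.93, 1.08, 2.21])
(np.float64(0.34), 0.7, 0.03, -75, [0.4, 0.75, 1.57, -0.88, 1.15, 2.22])
(np.float64(0.31), 0.7, -0.03, -90, [0.3, 0.8, 1.45, -0.78, 1.29, 2.25])
(np.float64(0.29), 0.7, 0.03, -90, [0.37, 0.83, 1.38, -0.74, 1.35, 2.27])
(np.float64(0.28), 0.7, 0.03, -60, [0.4, 0.67, 1.75, -1.06, 0.94, 2.2])
(np.float64(0.27), 0.65, -0.03, -75, [0.34, 0.67, 1.76, -0.95, 1.05, 2.29])
(np.float64(0.26), 0.65, 0.03, -75, [0.43, 0.7, 1.7, -0.89, 1.12, 2.3])
(np.float64(0.26), 0.65, 0.03, -60, [0.43, 0.63, 1.87, -1.08, 0.92, 2.29])
(np.float64(0.24), 0.65, -0.03, -90, [0.32, 0.74, 1.58, -0.79, 1.24, 2.32])
(np.float64(0.24), 0.7, -0.03, -105, [0.26, 0.88, 1.25, -0.66, 1.49, 2.32])
```

Emit:
{"name": "play_rows", "arguments": {
  "plan": [
    [10,0,0,0,0.5,0,0],
    [10,0,0,0,1,0,0],
    [10,0,0,0,1,0,0],
    [10,0,0,0,1,0,0],
    [10,0,0,0,1,0,0],
    [10,0,0,0,1,0,0],
    [10,0,0,0,1,0,0],
    [10,0,0,0,1,0,0],
    [10,0,0,0,1,0,0],
    [10,0,0,0,0.5,0,0],
    [10,0,0,0,0,0,0.5],
    [10,0,0,0,0,0,1],
    [10,0,0,0,0,0,1],
    [10,0,0,0,0,0,1],
    [10,0,0,0,0,0,1],
    [10,0,0,0,0,0,1],
    [10,0,0,0,0,0,1],
    [10,0,0,0,0,0,1],
    [10,0,0,0,0,0,1],
    [10,0,0,0,0,0,1]
  ]
}}

```text
time_s: 15.53
position: [0.5305, 0.0195, 0.1994]
tool_rot: [3.132, -0.005, 0.772]
force: [0.7, 0.5, -2.2]
opening: 0.0277
grip_force: 29.9
```

Emit:
{"name": "play_rows", "arguments": {
  "plan": [
    [10,0,0,0,0,0,1],
    [10,0,0,0,0,0,1],
    [10,0,0,0,0,0,1],
    [10,0,0,0,0,0,1],
    [10,0,0,0,0,0,1],
    [10,0,0,0,0,0,1],
    [10,0,0,0,0,0,0.9],
    [10,0.6,0.25,0,0,0,0],
    [10,0.6,0.25,0,0,0,0],
    [10,0.6,0.25,0,0,0,0],
    [10,0.6,0.25,0,0,0,0],
    [10,0.54,0.2,0,0,0,0],
    [10,0,0,0,0,0,0]
  ]
}}

```text
time_s: 16.62
position: [0.6263, -0.0011, 0.1994]
tool_rot: [3.136, -0.011, 0.173]
force: [0.1, 0.2, -1.6]
opening: 0.0277
grip_force: 29.9
```

```bash
python3 - <<'E'
from h import *
to((.62,0,.15),(180,0,10))
E
```

```text
pos [ 0.6263 -0.0011  0.1994] rpy deg [179.66  -0.66   9.93] F [ 0.1  0.2 -1.6] grip 29.9 open 0.0277 t 16.62 q [-0.018  0.389  1.437 -0.004  1.303  1.38 ]
tool shift units [-0.221 -0.084  1.643]
turn units [ 0.068 -0.131 -0.014]
```

Emit:
{"name": "play_rows", "arguments": {
  "plan": [
    [10,0,0,0,0.07,-0.13,0],
    [10,0,0,0,-0.5,0,0],
    [10,0,0,0,-1,0,0],
    [10,0,0,0,-1,0,0],
    [10,0,0,0,-1,0,0],
    [10,0,0,0,-1,0,0],
    [10,0,0,0,-1,0,0],
    [10,0,0,0,-1,0,0],
    [10,0,0,0,-1,0,0],
    [10,0,0,0,-1,0,0],
    [10,0,0,0,-1,0,0],
    [10,0,0,0,-0.5,0,0],
    [10,0,0,0,0,0,0],
    [10,0,0,0,0,0,0]
  ]
}}

```text
time_s: 17.78
position: [0.6218, 0.0008, 0.1994]
tool_rot: [2.273, 0.003, 0.176]
force: [-0.2, 0.3, -1.7]
opening: 0.0276
grip_force: 29.9
```

```bash
python3 - <<'E'
from h import *
to((.62,0,.09),(135,0,10))
p=camera_params("top");im,d=get_image("top");W=world(d,p);s=sense();R=Ro.from_euler('xyz',s['tool_rot']).as_matrix()
# cassette points in tool frame (seen from above, window face): y_t about +14
m=(d>0);L=(W-s['position'])@R
m&=(abs(L[...,0])<.09)&(L[...,1]>.006)&(L[...,1]<.022)&(L[...,2]>-.03)&(L[...,2]<.06)
print(m.sum(),np.percentile(L[m],[1,50,99],axis=0).round(4))
p=camera_params("side");im,d=get_image("side");W=world(d,p);L=(W-s['position'])@R
m=(d>0)&(abs(L[...,0])<.09)&(abs(L[...,1])<.022)&(L[...,2]>-.018)&(L[...,2]<.06)
print(m.sum(),np.percentile(L[m],[1,50,99],axis=0).round(4),W[m][:,2].min())
E
```

```text
pos [0.6218 0.0008 0.1994] rpy deg [130.22   0.18  10.1 ] F [-0.2  0.3 -1.7] grip 29.9 open 0.0276 t 17.78 q [ 0.422  0.502  1.586 -0.847  1.414  2.116]
tool shift units [-0.051 -2.774  2.365]
turn units [0.956 0.01  0.041]
1189 [[-0.066   0.0119 -0.0295]
 [-0.0104  0.014  -0.0065]
 [ 0.0516  0.021   0.0151]]
57 [[-0.0662 -0.017  -0.0167]
 [-0.0437 -0.0157 -0.0033]
 [ 0.0622 -0.0148  0.0116]] 0.1804268425165246
```

Emit:
{"name": "play_rows", "arguments": {
  "plan": [
    [10,0,0,0,0.5,0,0],
    [10,0,0,0,0.46,0,0.04],
    [10,0,-0.5,0.5,0,0,0],
    [10,0,-0.5,0.5,0,0,0],
    [10,0,-0.5,0.5,0,0,0],
    [10,0,-0.5,0.5,0,0,0],
    [10,0,-0.5,0.5,0,0,0],
    [10,0,-0.5,0.5,0,0,0],
    [10,0,-0.4,0.4,0,0,0],
    [10,0,-0.3,0.3,0,0,0],
    [10,0,-0.2,0.2,0,0,0],
    [10,0,0,0,0,0,0],
    [10,0,0,0,0,0,0]
  ]
}}

```text
time_s: 18.97
position: [0.6223, -0.0002, 0.0347]
tool_rot: [2.356, -0.0, 0.173]
force: [0.0, 0.1, -0.5]
opening: 0.0278
grip_force: 29.9
```

```bash
python3 - <<'E'
from h import *
to((.62,0,.0225),(135,0,10))
E
```

```text
pos [ 6.223e-01 -2.000e-04  3.470e-02] rpy deg [ 1.3497e+02 -3.0000e-02  9.9100e+00] F [ 0.   0.1 -0.5] grip 29.9 open 0.0278 t 18.97 q [ 0.389  0.658  1.726 -0.859  1.149  2.316]
tool shift units [-0.076 -0.302  0.272]
turn units [ 0.006  0.008 -0.016]
```

Emit:
{"name": "play_rows", "arguments": {
  "plan": [
    [10,0,-0.1,0.1,0,0,0],
    [10,0,-0.1,0.1,0,0,0],
    [10,0,-0.05,0.05,0,0,0],
    [10,0,-0.03,0.03,0,0,0],
    [10,0,0,0,0,0,0],
    [10,0,0,0,0,0,0]
  ]
}}

```text
time_s: 19.47
position: [0.6219, 0.0001, 0.0222]
tool_rot: [2.356, 0.001, 0.174]
force: [-0.4, 0.1, -1.0]
opening: 0.0277
grip_force: 29.9
```

Emit:
{"name": "play_rows", "arguments": {
  "plan": [
    [10,0,-0.03,0.03,0,0,0],
    [10,0,0,0,0,0,0],
    [30,0,0,0,0,0,0],
    [30,0,0,0,0,0,0],
    [34,0,0,0,0,0,0],
    [38,0,0,0,0,0,0],
    [42,0,0,0,0,0,0],
    [44,0,0,0,0,0,0],
    [44,0,0,0,0,0,0],
    [44,0,0,0,0,0,0]
  ]
}}

```text
time_s: 20.3
position: [0.6219, 0.0, 0.0209]
tool_rot: [2.356, 0.001, 0.174]
force: [1.1, -0.3, -0.6]
opening: 0.0437
grip_force: 0.2
```

```bash
python3 - <<'E'
from h import *
to(None)
p=camera_params("side");im,d=get_image("side")
cv2.imwrite("pics/s5.png",cv2.resize(im[100:260,150:363],(800,600))[:,:,::-1])
E
```

```text
pos [0.6219 0.     0.0209] rpy deg [1.3498e+02 3.0000e-02 9.9400e+00] F [ 1.1 -0.3 -0.6] grip 0.2 open 0.0437 t 20.3 q [ 0.39   0.676  1.735 -0.868  1.132  2.337]
```

View pics/s5.png

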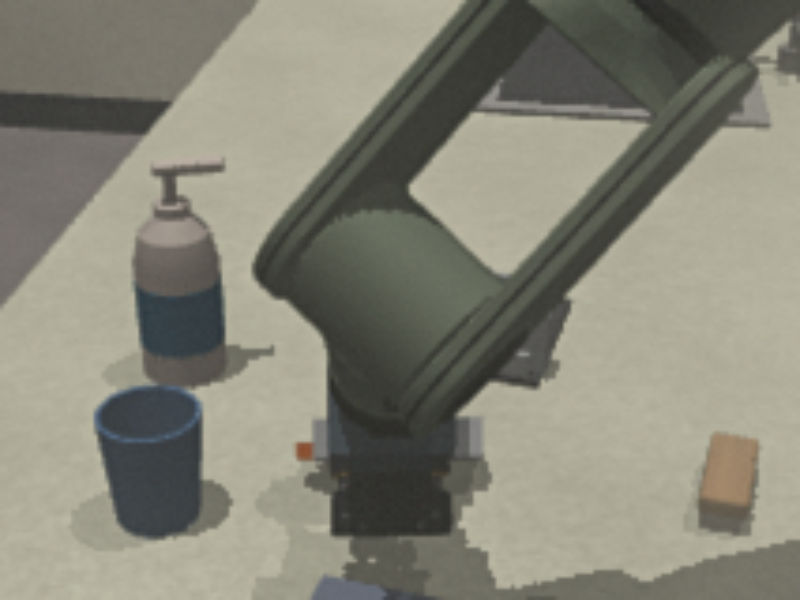

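The tongue shows at (305,451), and the cassette leans on the lower finger behind the gripper. Withdrawing horizontally so that it settles flat.

Emit:
{"name": "play_rows", "arguments": {
  "plan": [
    [44,0,-0.2,-0.15,0,0,0],
    [44,0,-0.25,-0.2,0,0,0],
    [44,0,-0.25,-0.2,0,0,0],
    [44,0,-0.25,-0.25,0,0,0],
    [44,0,-0.25,-0.25,0,0,0],
    [44,0,-0.25,-0.25,0,0,0],
    [44,0,-0.3,-0.3,0,0,0],
    [44,0,-0.4,-0.4,0,0,0],
    [44,0,-0.2,-0.6,0,0,0],
    [44,0,0.2,-0.7,0,0,0],
    [44,0,0.5,-0.8,0,0,0],
    [44,0,0.5,-0.8,0,0,0],
    [44,0,0.5,-0.8,0,0,0],
    [44,0,0.5,-0.8,0,0,0],
    [44,0,0,0,0,0,0]
  ]
}}

```text
time_s: 21.6
position: [0.5997, 0.1424, 0.1612]
tool_rot: [2.359, -0.01, 0.175]
force: [0.5, 0.2, 0.9]
opening: 0.0439
grip_force: 0.0
```

```bash
python3 - <<'E'
from h import *
to(None,(180,0,10))
p=camera_params("top");im,d=get_image("top");W=world(d,p)
m=(d>0)&(W[...,2]>.018)&(W[...,2]<.034)&(abs(W[...,0]-.62)<.12)&(abs(W[...,1])<.1)
print(m.sum(),rect(W,m),np.percentile(W[m],[1,50,99],axis=0))
hsv=cv2.cvtColor(im,cv2.COLOR_RGB2HSV);vi=(hsv[...,0]>118)&(hsv[...,0]<150)&(hsv[...,1]>120)&(d>0)&(W[...,0]<.75)
print(vi.sum(),rect(W,vi) if vi.sum()>5 else 0)
cv2.imwrite("pics/t6.png",cv2.resize(im[60:300,110:430],(640,480))[:,:,::-1])
E
```

```text
pos [0.5997 0.1424 0.1612] rpy deg [135.16  -0.56  10.05] F [0.5 0.2 0.9] grip 0.0 open 0.0439 t 21.6 q [ 0.598  0.576  1.491 -0.705  1.482  2.214]
turn units [ 8.967 -0.111 -0.034]
1290 ((649.448974609375, 35.18830871582031), (201.9971466064453, 61.80539321899414), 14.080765724182129) [[ 0.55078369 -0.00574787  0.02502002]
 [ 0.61095343  0.02562768  0.02873591]
 [ 0.66986886  0.05902601  0.03232198]]
518 ((610.2380981445312, 25.798938751220703), (92.4024658203125, 35.180118560791016), 8.921385765075684)
```

View pics/t6.png

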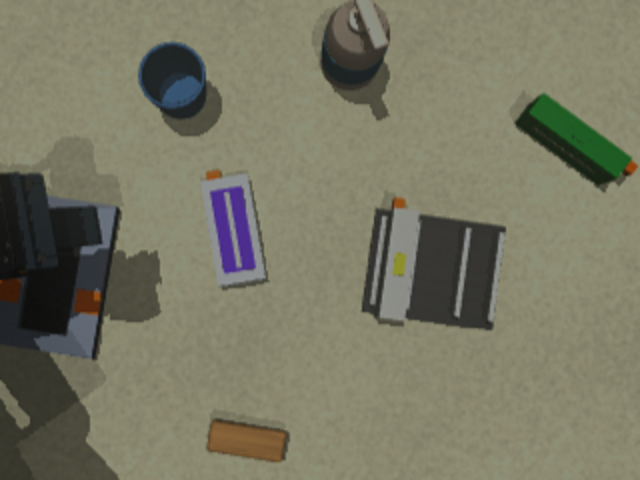

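The top view shows the cassette flat, window up, at crop (235,230). The tongue at (213,175) points to +x, and the spare is undisturbed at (400,265). The cassette's centre is (0.610, 0.026) with yaw 8.9° and its top face at 0.0287. Untilting to pick it up by its long sides.

Emit:
{"name": "play_rows", "arguments": {
  "plan": [
    [85,0,0,0,0.5,-0.1,0],
    [85,0,0,0,1,0,0],
    [85,0,0,0,1,0,0],
    [85,0,0,0,1,0,0],
    [85,0,0,0,1,0,0],
    [85,0,0,0,1,0,0],
    [85,0,0,0,1,0,0],
    [85,0,0,0,1,0,0],
    [85,0,0,0,1,0,0],
    [85,0,0,0,0.47,0,0.2],
    [85,0,0.5,0,0,0,0],
    [85,0,0.8,0,0,0,0],
    [85,0,0.8,0,0,0,0],
    [85,0,0.8,0,0,0,0],
    [85,0,0.6,0,0,0,0],
    [85,-0.1,0.2,0,0,0,0],
    [85,0,0,0,0,0,0],
    [85,0,0,0,0,0,0]
  ]
}}

```text
time_s: 23.15
position: [0.6106, 0.0294, 0.1553]
tool_rot: [3.139, 0.008, 0.15]
force: [-0.7, 0.5, 0.1]
opening: 0.085
grip_force: 0.0
```

```bash
cat > w.py <<'E'
from h import *
p=camera_params("wrist");im,d=get_image("wrist");W=wcloud(d,p)
hsv=cv2.cvtColor(im,cv2.COLOR_RGB2HSV);vi=((hsv[...,0]>118)&(hsv[...,0]<150)&(hsv[...,1]>120)&(d>0)&(W[...,2]<.045)).astype(np.uint8)
n,l,s,c=cv2.connectedComponentsWithStats(vi)
m=(d>0)&(W[...,2]>.022)&(W[...,2]<.034)&(abs(W[...,0]-.61)<.1)&(abs(W[...,1]-.026)<.055)
m=cv2.morphologyEx(m.astype(np.uint8),cv2.MORPH_OPEN,np.ones((3,3)))>0
print('top',m.sum(),rect(W,m),cv2.boxPoints(rect(W,m)).round(1).tolist(),np.median(W[m],0));print('win',vi.sum(),rect(W,vi>0))
to((.6102,.0258,-.005),(180,0,8.9))
E
python3 w.py
```

```text
top 5020 ((609.3402709960938, 27.800430297851562), (119.7223129272461, 53.91099548339844), 9.601593971252441) [[545.7999877929688, 44.400001525878906], [554.7999877929688, -8.800000190734863], [672.9000244140625, 11.199999809265137], [663.9000244140625, 64.4000015258789]] [0.6128699  0.02852455 0.02871817]
win 2014 ((592.1800537109375, 133.24771118164062), (92.64752960205078, 247.48927307128906), 9.347284317016602)
pos [0.6107 0.0298 0.1554] rpy deg [179.85   0.43   8.64] F [ 0.1 -0.5  1.2] grip 0.0 open 0.0848 t 23.2 q [ 0.032  0.404  1.527 -0.004  1.218  1.453]
tool shift units [2.000e-03 1.160e-01 5.348e+00]
turn units [ 0.03   0.085 -0.052]
```

Emit:
{"name": "play_rows", "arguments": {
  "plan": [
    [85,-0.06,0.07,0.5,0.03,0.08,-0.15],
    [85,0,0,0.8,0,0,0],
    [85,0,0,0.8,0,0,0],
    [85,0,0,0.8,0,0,0],
    [85,0,0,0.8,0,0,0],
    [85,0,0,0.7,0,0,0],
    [85,0,0,0.4,0,0,0],
    [85,0,0,0.3,0,0,0],
    [85,0,0,0.2,0,0,0],
    [85,0,0,0,0,0,0],
    [85,0,0,0,0,0,0]
  ],
  "grip_force": 20
}}

```text
time_s: 24.12
position: [0.6101, 0.0269, -0.0027]
tool_rot: [3.141, -0.001, 0.164]
force: [0.4, -0.5, -1.6]
opening: 0.0846
grip_force: 0.0
```

```bash
python3 w.py; python3 - <<'E'
from h import *
to((.6093,.0276,-.005),(180,0,9.4))
E
```

```text
top 12503 ((622.1629638671875, 27.497913360595703), (108.42935943603516, 95.81572723388672), 28.902647018432617) [[551.5, 43.20000076293945], [597.9000244140625, -40.599998474121094], [692.7999877929688, 11.800000190734863], [646.5, 95.5999984741211]] [0.63312846 0.03206217 0.02868418]
win 5142 ((600.4011840820312, 105.00143432617188), (88.09684753417969, 241.09677124023438), 8.503334999084473)
pos [ 0.6105  0.0267 -0.0023] rpy deg [ 1.7996e+02 -1.3000e-01  9.3700e+00] F [ 0.2 -0.5  0.4] grip 0.0 open 0.0852 t 24.17 q [ 0.025  0.548  1.726 -0.     0.865  1.433]
tool shift units [-0.013  0.028  0.091]
turn units [ 0.007 -0.025  0.094]
pos [ 0.6105  0.0267 -0.0023] rpy deg [ 1.7996e+02 -1.3000e-01  9.3700e+00] F [ 0.2 -0.5  0.4] grip 0.0 open 0.0852 t 24.17 q [ 0.025  0.548  1.726 -0.     0.865  1.433]
tool shift units [-0.033 -0.036  0.091]
turn units [ 0.008 -0.025 -0.006]
```

Emit:
{"name": "play_rows", "arguments": {
  "plan": [
    [85,-0.03,-0.03,0.08,0,0,0],
    [62,0,0,0,0,0,0],
    [60,0,0,0,0,0,0],
    [60,0,0,0,0,0,0],
    [60,0,0,0,0,0,0],
    [57,0,0,0,0,0,0],
    [56,0,0,0,0,0,0],
    [45,0,0,0,0,0,0],
    [45,0,0,0,0,0,0],
    [45,0,0,0,0,0,0],
    [45,0,0,0,0,0,0],
    [45,0,0,0,0,0,0],
    [45,0,0,0,0,0,0],
    [45,0,0,0,0,0,0]
  ],
  "grip_force": 25
}}

```text
time_s: 25.33
position: [0.6087, 0.0271, -0.0055]
tool_rot: [3.141, -0.001, 0.163]
force: [0.3, 0.5, 1.1]
opening: 0.0538
grip_force: 25.0
```

Emit:
{"name": "play_rows", "arguments": {
  "plan": [
    [45,0,0,-0.1,0,0,0],
    [45,0,0,-0.2,0,0,0],
    [45,0,0,-0.4,0,0,0],
    [45,0,0,-0.6,0,0,0],
    [45,0,0,-0.8,0,0,0],
    [45,0,0,-0.8,0,0,0],
    [45,0,0,-0.6,0,0,0],
    [45,0,0,0,0,0,0]
  ]
}}

```text
time_s: 26.0
position: [0.6115, 0.0273, 0.1041]
tool_rot: [3.14, -0.009, 0.163]
force: [0.3, 0.0, -1.2]
opening: 0.054
grip_force: 25.0
```

```bash
python3 - <<'E'
from h import *
to((.559,.233,.10),(180,0,-9.4))
E
```

```text
pos [0.6115 0.0273 0.1041] rpy deg [179.91  -0.53   9.35] F [ 0.3  0.  -1.2] grip 25.0 open 0.054 t 26.0 q [ 0.026  0.436  1.612 -0.     1.084  1.434]
tool shift units [-0.614 -7.05   0.12 ]
turn units [ 0.    -0.108  3.75 ]
```

Firmly held: opening 54 mm, 25 N. Moving back from the base to view the whole pocket with the wrist camera.

Emit:
{"name": "play_rows", "arguments": {
  "plan": [
    [45,-0.2,-0.4,-0.1,0,0,0],
    [45,-0.32,-0.75,-0.1,0,0,0],
    [45,-0.32,-0.75,-0.1,0,0,0],
    [45,-0.32,-0.75,-0.1,0,0,0],
    [45,-0.32,-0.75,-0.1,0,0,0],
    [45,-0.32,-0.75,-0.1,0,0,0],
    [45,-0.32,-0.75,-0.1,0,0,0],
    [45,-0.32,-0.75,-0.1,0,0,0],
    [45,-0.32,-0.75,-0.1,0,0,0],
    [45,-0.32,-0.75,-0.1,0,0,0],
    [45,-0.32,-0.75,-0.1,0,0,0],
    [45,-0.2,-0.3,0,0,0,0.5],
    [45,0,0,0,0,0,1],
    [45,0,0,0,0,0,1],
    [45,0,0,0,0,0,0.75],
    [45,0,0,0,0,0,0.5],
    [45,0,0,0,0,0,0],
    [45,0,0,0,0,0,0],
    [45,0,0,0,0,0,0]
  ]
}}

```text
time_s: 27.58
position: [0.4612, 0.2523, 0.1315]
tool_rot: [3.14, 0.001, -0.163]
force: [0.3, 0.2, -0.9]
opening: 0.0541
grip_force: 25.0
```

```bash
cat > wb.py <<'E'
from h import *
to((.559,.233,.05),(180,0,-9.4))
p=camera_params("wrist");im,d=get_image("wrist");W=wcloud(d,p);np.savez("wb.npz",im=im,d=d,W=W)
a=np.radians(-9.4);c,s=np.cos(a),np.sin(a);o=np.array([.559,.233])
B=np.stack([(W[...,0]-o[0])*c+(W[...,1]-o[1])*s,-(W[...,0]-o[0])*s+(W[...,1]-o[1])*c,W[...,2]],-1)
near=(d>0)&(abs(B[...,0])<.11)&(abs(B[...,1])<.075)
top=near&(B[...,2]>.0165)&(B[...,2]<.0235);fl=near&(B[...,2]>.004)&(B[...,2]<.0125)&(abs(B[...,1])<.035)&(abs(B[...,0])<.08)
for n,m in(('top',top),('floor',fl)):
    m=cv2.morphologyEx(m.astype(np.uint8),cv2.MORPH_OPEN,np.ones((3,3)))>0
    r=rect(B,m) if m.sum()>50 else 0
    print(n,m.sum(),r,np.percentile(B[m],[.5,50,99.5],axis=0).round(4).tolist())
cv2.imwrite("pics/wb.png",cv2.resize(im,(640,480))[:,:,::-1])
E
python3 wb.py
```

```text
pos [0.4612 0.2523 0.1315] rpy deg [ 1.7993e+02  5.0000e-02 -9.3400e+00] F [ 0.3  0.2 -0.9] grip 25.0 open 0.0541 t 27.58 q [ 0.479  0.29   1.767 -0.     1.086  2.213]
tool shift units [3.323 0.102 2.715]
turn units [0.013 0.011 0.012]
top 9335 ((3.1920928955078125, 1.28125), (174.5023193359375, 121.08081817626953), 0.012156855314970016) [[-0.081, -0.0586, 0.0184], [0.0278, -0.0093, 0.0206], [0.0896, 0.0609, 0.0227]]
floor 4944 ((14.075458526611328, 0.9774188995361328), (116.25199127197266, 56.996192932128906), 0.020435648038983345) [[-0.043, -0.0267, 0.0066], [0.0128, 0.0008, 0.0085], [0.0713, 0.0293, 0.0116]]
```

View pics/wb.png

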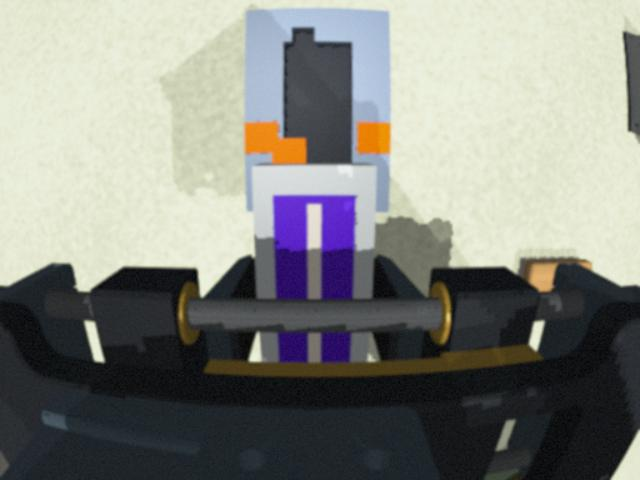

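The wrist view shows the pocket ahead at (318,105) with its notch at (303,35). The cassette's tongue at (290,150) is aligned with it. Measuring the held cassette in the same picture.

```bash
cat > wc.py <<'E'
from h import *
z=np.load("wb.npz");W=z['W'];d=z['d'];s=sense();R=Ro.from_euler('xyz',s['tool_rot']).as_matrix();L=(W-s['position'])@R*1000
m=(d>0)&(abs(L[...,1])<40)&(L[...,0]>5)&(L[...,0]<80)&(L[...,2]<-25)&(L[...,2]>-45)
print(m.sum(),np.percentile(L[m],[.5,50,99.5],axis=0).round(1).tolist())
m=cv2.morphologyEx(m.astype(np.uint8),cv2.MORPH_OPEN,np.ones((3,3)))>0
for lo in(25,35,45,52):
    k=m&(L[...,0]>lo)&(L[...,0]<lo+6);print(lo,k.sum(),L[k][:,1].min().round(1),L[k][:,1].max().round(1),L[k][:,2].mean().round(2))
for lo in(-25,-15,-5,5,15):
    k=m&(L[...,1]>lo)&(L[...,1]<lo+8);print(lo,L[k][:,0].max().round(1))
t=(d>0)&(abs(L[...,1])<40)&(L[...,0]>50)&(L[...,0]<90)&(L[...,2]<0)&(L[...,2]>-24)
hsv=cv2.cvtColor(z['im'],cv2.COLOR_RGB2HSV);t&=(hsv[...,0]<16)&(hsv[...,1]>120)
print('tongue',t.sum(),np.percentile(L[t],[1,50,99],axis=0).round(1).tolist())
vi=(hsv[...,0]>118)&(hsv[...,0]<150)&(hsv[...,1]>120)&(d>0)&(L[...,0]>10)&(abs(L[...,2]+35)<8);print('window',np.percentile(L[vi],[.5,50,99.5],axis=0).round(1).tolist())
E
python3 wc.py
```

```text
9900 [[5.3, -33.7, -43.8], [33.0, -1.1, -33.9], [60.1, 31.7, -29.5]]
25 1015 -28.1 26.1 -34.01
35 1048 -28.2 25.6 -33.98
45 1085 -28.0 25.8 -33.78
52 1085 -28.6 26.2 -33.67
-25 60.1
-15 60.5
-5 60.5
5 60.5
15 60.2
tongue 131 [[60.5, -21.0, -19.4], [63.5, -11.7, -17.7], [71.9, -5.2, -16.2]]
window [[10.2, -18.7, -35.7], [29.4, -1.1, -34.1], [46.5, 16.4, -32.6]]
```

Emit:
{"name": "play_rows", "arguments": {
  "plan": [
    [45,0.25,0,0,0.01,0.01,0.01],
    [45,0.5,0.02,0,0,0,0],
    [45,0.5,0.02,0,0,0,0],
    [45,0.5,0.02,0,0,0,0],
    [45,0.5,0.02,0,0,0,0],
    [45,0.5,0.02,0,0,0,0],
    [45,0.5,0,0.5,0,0,0],
    [45,0,0,0.6,0,0,0],
    [45,0,0,0.6,0,0,0],
    [45,0,0,0.6,0,0,0],
    [45,0,0,0.5,0,0,0],
    [45,0,0,0.4,0,0,0],
    [45,0,0,0.25,0,0,0],
    [45,0,0,0,0,0,0],
    [45,0,0,0,0,0,0],
    [45,0,0,0,0,0,0]
  ]
}}

```text
time_s: 28.97
position: [0.5588, 0.2337, 0.0298]
tool_rot: [-3.14, -0.003, -0.165]
force: [-0.5, 0.0, -1.8]
opening: 0.0534
grip_force: 25.0
```

```bash
sed -i 's/(.559,.233,.05)/(.5568,.2334,.02)/' wb.py; python3 wb.py; python3 wc.py; python3 - <<'E'
from h import *
z=np.load("wb.npz");im=z['im'];W=z['W'];d=z['d'];s=sense();R=Ro.from_euler('xyz',s['tool_rot']).as_matrix();L=(W-s['position'])@R*1000
m=(d>0)&(W[...,2]>.015)&(W[...,2]<.0245)&(L[...,0]>62)&(L[...,0]<130)&(abs(L[...,1])<90)
m=cv2.morphologyEx(m.astype(np.uint8),cv2.MORPH_OPEN,np.ones((3,3)))>0
for lo in(78,82,86):
    k=m&(L[...,0]>lo)&(L[...,0]<lo+4);print('base y',lo,k.sum(),L[k][:,1].min().round(1),L[k][:,1].max().round(1),L[k][:,2].mean().round(1))
for lo in(-50,-35,0,15,30,45):
    k=m&(L[...,1]>lo)&(L[...,1]<lo+8);print('base x',lo,L[k][:,0].min().round(1),L[k][:,0].max().round(1))
k=m&(L[...,1]>-15)&(L[...,1]<-8);print('notch end x',L[k][:,0].min().round(1))
k=m&(L[...,0]>64)&(L[...,0]<71);y=L[k][:,1];print('notch sides',y[y<-14].max().round(1),y[y>-10].min().round(1))
cv2.imwrite("pics/wh.png",cv2.resize(im[:230,100:400],(780,598))[:,:,::-1])
E
```

```text
pos [0.5588 0.2337 0.0298] rpy deg [-179.91   -0.18   -9.45] F [-0.5  0.  -1.8] grip 25.0 open 0.0534 t 28.97 q [ 0.377  0.504  1.71  -0.     0.925  2.113]
tool shift units [-0.065  0.021  0.326]
turn units [-0.018 -0.035 -0.011]
top 12768 ((13.002059936523438, 1.2996330261230469), (154.27207946777344, 120.35005187988281), 0.06549893319606781) [[-0.0604, -0.0582, 0.0187], [0.0621, -0.0044, 0.0205], [0.0897, 0.0609, 0.0222]]
floor 72 ((65.9332046508789, 4.9615631103515625), (2.1913020610809326, 12.367380142211914), 89.84188842773438) [[0.0598, 0.0039, 0.007], [0.0659, 0.0049, 0.0083], [0.0721, 0.0061, 0.0103]]
9921 [[5.3, -33.8, -43.6], [33.0, -1.2, -33.9], [60.4, 31.5, -29.5]]
25 999 -28.2 25.8 -34.06
35 1039 -28.2 25.6 -34.03
45 1091 -28.1 25.8 -33.77
52 1098 -28.4 26.1 -33.68
-25 60.3
-15 60.7
-5 60.7
5 60.8
15 60.4
tongue 153 [[60.7, -20.7, -18.9], [65.5, -13.0, -17.6], [72.1, -5.2, -16.2]]
window [[10.2, -18.7, -35.7], [29.5, -1.2, -34.1], [46.7, 16.4, -32.5]]
base y 78 992 -60.3 59.2 9.8
base y 82 995 -60.9 59.4 9.8
base y 86 974 -61.0 59.4 9.8
base x -50 62.4 89.9
base x -35 62.0 89.9
base x 0 62.4 90.1
base x 15 62.5 90.2
base x 30 62.1 90.1
base x 45 62.1 90.2
notch end x 73.4
notch sides -24.1 -2.5
```

View pics/wh.png

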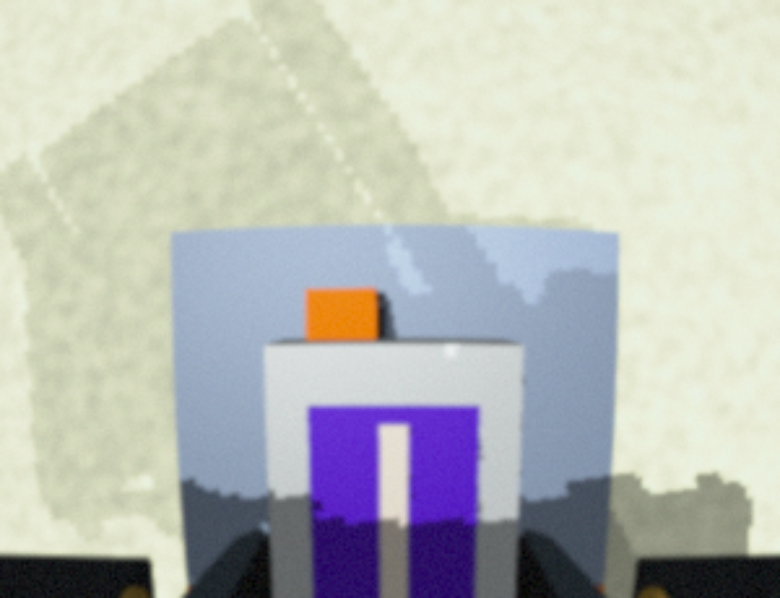

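Emit:
{"name": "play_rows", "arguments": {
  "plan": [
    [45,-0.07,0.018,0.1,-0.018,-0.035,0],
    [45,0,0,0.15,0,0,0],
    [45,0,0,0.15,0,0,0],
    [45,0,0,0,0,0,0],
    [45,0,0,0,0,0,0],
    [45,0,0,0,0,0,0],
    [45,0,0,0,0,0,0],
    [45,0,0,0,0,0,0]
  ]
}}

```text
time_s: 29.68
position: [0.5559, 0.2333, 0.0171]
tool_rot: [3.141, 0.001, -0.165]
force: [0.5, 0.0, -1.2]
opening: 0.0535
grip_force: 25.0
```

```bash
sed -i 's/(.5568,.2334,.02)/(.5566,.2333,.012)/' wb.py; cat > wd.py <<'E'
from h import *
z=np.load("wb.npz");W=z['W'];d=z['d'];s=sense();R=Ro.from_euler('xyz',s['tool_rot']).as_matrix();L=(W-s['position'])@R*1000
op=lambda m:cv2.morphologyEx(m.astype(np.uint8),cv2.MORPH_OPEN,np.ones((3,3)))>0
b=op((d>0)&(abs(W[...,2]-.02)<.005)&(L[...,0]>62)&(L[...,0]<130)&(abs(L[...,1])<90))
c=op((d>0)&(abs(L[...,1])<29)&(L[...,0]>15)&(L[...,0]<80)&(abs(L[...,2]+34)<4))
e=lambda v:np.r_[np.percentile(v,1),np.percentile(v,99)]
def mid(m,lo,hi):
    r=[]
    for x in np.arange(lo,hi,3):
        y=L[m&(L[...,0]>x)&(L[...,0]<x+3)][:,1];r.append((x+1.5,y.min(),y.max()))
    r=np.array(r);return r[:,1:].mean(0).round(2),r[:,1:].mean().round(2),'yaw deg',np.degrees(np.polyfit(r[:,0],r[:,1:].mean(1),1)[0]).round(2)
print('base',mid(b,66,88)); print('cass',mid(c,24,57))
fx=lambda m,ys:np.mean([L[m&(L[...,1]>y)&(L[...,1]<y+5)][:,0].max() for y in ys]).round(2)
B=fx(b,range(-50,50,10))-92;C=fx(c,range(-25,20,5))-60
print('origin x: base',B.round(2),'cass',C.round(2),'cassette z',L[c][:,2].mean().round(2),'base z',W[b][:,2].mean().round(4))
E
python3 wb.py|head -3; python3 wd.py
```

```text
pos [0.5559 0.2333 0.0171] rpy deg [ 1.7996e+02  7.0000e-02 -9.4600e+00] F [ 0.5  0.  -1.2] grip 25.0 open 0.0535 t 29.68 q [0.378 0.517 1.725 0.    0.901 2.114]
tool shift units [ 0.023 -0.004  0.17 ]
turn units [ 0.009  0.015 -0.011]
base (array([-61.62,  58.33]), np.float64(-1.64), 'yaw deg', np.float64(0.31))
cass (array([-28.29,  25.68]), np.float64(-1.3), 'yaw deg', np.float64(0.07))
origin x: base 0.59 cass 0.58 cassette z -34.12 base z 0.0205
```

Cassette and base agree to about 0.3 mm. Making a slow entry.

Emit:
{"name": "play_rows", "arguments": {
  "plan": [
    [45,0,-0.014,0.03,0,0,0],
    [45,0,0,0.03,0,0,0],
    [45,0,0,0.03,0,0,0],
    [45,0,0,0.03,0,0,0],
    [45,0,0,0.03,0,0,0],
    [45,0,0,0.03,0,0,0],
    [45,0,0,0,0,0,0],
    [45,0,0,0,0,0,0]
  ]
}}

```text
time_s: 30.4
position: [0.5558, 0.2336, 0.0115]
tool_rot: [3.141, 0.002, -0.165]
force: [-0.3, 0.2, -0.9]
opening: 0.054
grip_force: 25.0
```

Emit:
{"name": "play_rows", "arguments": {
  "plan": [
    [45,0,0,0.03,0,0,0],
    [45,0,0,0.03,0,0,0],
    [45,0,0,0.03,0,0,0],
    [45,0,0,0.03,0,0,0],
    [45,0,0,0.03,0,0,0],
    [45,0,0,0.03,0,0,0],
    [45,0,0,0,0,0,0],
    [45,0,0,0,0,0,0]
  ]
}}

```text
time_s: 31.07
position: [0.5558, 0.2336, 0.0061]
tool_rot: [3.141, 0.002, -0.165]
force: [-0.5, -0.5, -1.6]
opening: 0.0537
grip_force: 25.0
```

Clean so far, with about 4 mm left.

Emit:
{"name": "play_rows", "arguments": {
  "plan": [
    [45,0,0,0.03,0,0,0],
    [45,0,0,0.03,0,0,0],
    [45,0,0,0.03,0,0,0],
    [45,0,0,0.02,0,0,0],
    [45,0,0,0,0,0,0],
    [45,0,0,0,0,0,0]
  ]
}}

```text
time_s: 31.57
position: [0.5558, 0.2336, 0.0028]
tool_rot: [3.141, 0.002, -0.165]
force: [1.3, -0.2, -1.3]
opening: 0.054
grip_force: 25.0
```

Emit:
{"name": "play_rows", "arguments": {
  "plan": [
    [45,0,0,0.02,0,0,0],
    [45,0,0,0.02,0,0,0],
    [45,0,0,0,0,0,0],
    [45,0,0,0,0,0,0]
  ]
}}

```text
time_s: 31.9
position: [0.5559, 0.2337, 0.0025]
tool_rot: [3.141, 0.001, -0.165]
force: [-2.1, -0.4, 6.5]
opening: 0.0536
grip_force: 25.0
```

```bash
python3 wb.py|head -1; python3 - <<'E'
from h import *
z=np.load("wb.npz");W=z['W'];d=z['d'];s=sense();L=(W-s['position'])@Ro.from_euler('xyz',s['tool_rot']).as_matrix()*1000
c=(d>0)&(abs(L[...,1])<25)&(L[...,0]>20)&(L[...,0]<57)&(abs(L[...,2]+34)<5)
print('top z',np.median(W[c][:,2]))
E
```

```text
pos [0.5559 0.2337 0.0025] rpy deg [ 1.7996e+02  6.0000e-02 -9.4500e+00] F [-2.1 -0.4  6.5] grip 25.0 open 0.0536 t 31.9 q [ 0.379  0.534  1.739 -0.     0.87   2.115]
top z 0.03669578686552397
```

Floor contact at 6.5 N, with the cassette's top at 0.0367 (expected 0.036). Releasing and lifting away.

Emit:
{"name": "play_rows", "arguments": {
  "plan": [
    [54,0,0,-0.02,0,0,0],
    [58,0,0,0,0,0,0],
    [64,0,0,0,0,0,0],
    [75,0,0,0,0,0,0],
    [75,0,0,0,0,0,0],
    [75,0,0,0,0,0,0],
    [75,0,0,-0.2,0,0,0],
    [75,0,0,-0.5,0,0,0],
    [75,0,0,-0.8,0,0,0],
    [75,0,0,-0.8,0,0,0],
    [75,0,0,-0.8,0,0,0],
    [75,-0.5,0,-0.8,0,0,0],
    [75,-0.8,0,-0.5,0,0,0],
    [75,-0.8,0,0,0,0,0],
    [75,-0.8,0,0,0,0,0],
    [75,-0.5,0,0,0,0,0],
    [75,0,0,0,0,0,0],
    [75,0,0,0,0,0,0]
  ]
}}

```text
time_s: 33.45
position: [0.4554, 0.2507, 0.1351]
tool_rot: [3.141, 0.0, -0.164]
force: [-0.3, 0.1, 0.6]
opening: 0.0751
grip_force: 0.0
```

```bash
python3 - <<'E'
from h import *
to(None)
for cam,f in(("wrist",wcloud),("top",world)):
    p=camera_params(cam);im,d=get_image(cam);W=f(d,p);np.savez("f.npz",im=im,d=d,W=W)
    m=(d>0)&(abs(W[...,2]-.036)<.006)&(abs(W[...,0]-.557)<.09)&(abs(W[...,1]-.234)<.06)
    m=cv2.morphologyEx(m.astype(np.uint8),cv2.MORPH_OPEN,np.ones((3,3)))>0
    if m.sum()<100:print(cam,m.sum());continue
    P=W[m];A=np.c_[P[:,:2]-P[:,:2].mean(0),np.ones(len(P))];k=np.linalg.lstsq(A,P[:,2],rcond=None)[0]
    print(cam,m.sum(),rect(W,m),'plane slope deg',np.degrees(k[:2]).round(2),'z',k[2].round(4))
    b=(d>0)&(abs(W[...,2]-.0205)<.004)&(abs(W[...,0]-.557)<.12)&(abs(W[...,1]-.234)<.09)
    print(' base z',np.median(W[b][:,2]),rect(W,b))
    cv2.imwrite(f"pics/f_{cam}.png",im[:,:,::-1])
E
```

```text
pos [0.4554 0.2507 0.1351] rpy deg [ 1.7999e+02  1.0000e-02 -9.3900e+00] F [-0.3  0.1  0.6] grip 0.0 open 0.0751 t 33.45 q [ 0.481  0.277  1.775 -0.     1.089  2.216]
wrist 6537 ((556.8031005859375, 234.51458740234375), (54.21737289428711, 120.42666625976562), 80.5384750366211) plane slope deg [ 0.06 -0.08] z 0.0367
 base z 0.020573050500347263 ((562.4249267578125, 233.64947509765625), (120.76580810546875, 174.8088836669922), 80.57249450683594)
top 1351 ((558.0963745117188, 232.1912384033203), (55.632591247558594, 119.9874496459961), 80.96318817138672) plane slope deg [0.17 0.4 ] z 0.0365
 base z 0.020397728423962713 ((563.5164184570312, 231.3521728515625), (121.64006805419922, 174.10653686523438), 80.5450668334961)
```

View pics/f_wrist.png

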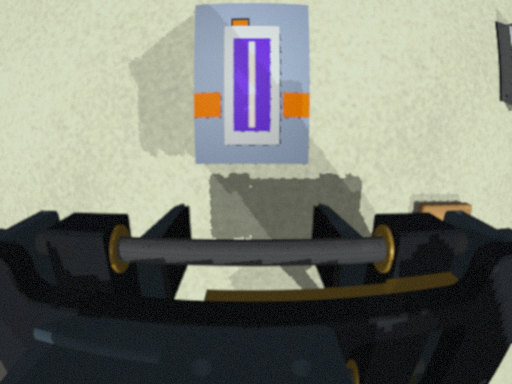

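The wrist view shows the cassette seated at (252,85): window up, tongue in the notch at (240,22), flat and square. It stands 16.1 mm above the base, with a slope under 0.1°, and the gripper is clear.

```bash
python3 -c "
from plant import *
print(hand_in())"
```

```text
the job is handed in; nothing more can be done
None
```

The violet-window cassette was laid flat, window up, on the bare worktop and released. It was then picked up by its long sides and seated in the lamp base, fully home, flat and square; the spare, soap, cup and brush were not touched, and the job is handed in.

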